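# Load and start the parts dryer

## Task

Dry the washed gearbox shift forks: take the cover off the dryer and set it aside, lay every fork on the bench flat in the rack, one to a compartment, then put the cover back fully down over the rack. With the thermostat turned to 50 degrees and the timer to 20 minutes, press the start button last, let go of everything, and leave the other things on the bench where they are.

Things in the scene. Friction and masses are not known exactly. Their poses are not given: they have to be found in the camera images.
- dryer: bench hot-air parts dryer, fixed: grey cabinet 250 mm (x, front to back) by 290 mm (y), deck 70 mm high; origin at the centre of its underside, x away from its front. On the deck's left (+y) a steel rack of 2 by 2 compartments; on its right, in line at y = -88 mm, thermostat knob at the back (x = +70), timer knob (x = -15), start button at the front (x = -92)
- rack (a point): centre of the rack, on its floor (the deck); axes as the dryer's. The rack is 217 mm (x) by 141 mm (y) over its outer rim; rim and dividers are 3 mm thick and 10 mm high
- slot0 (a point): centre of the floor of the back left compartment (dryer +x, +y); axes as the dryer's. Each compartment is 104 mm (x) by 66 mm (y) inside, so a fork lies in it lengthwise, either way round, with 4 mm to spare on every side
- slot1 (a point): the same for the back right compartment (next to the thermostat)
- slot2 (a point): the same for the front left compartment
- slot3 (a point): the same for the front right compartment
- fork1: gearbox shift fork, steel, 160 g, may be absent: 96 mm long (x), 58 mm wide (y), lying flat; origin on its underside, mid outline. Its square hub, 26 by 26 mm, 34 mm high, with a dark bore in its top, stands with its axis at x = -35 mm; two flat arms 8 mm thick run from it to +x as a U. Best gripped by the hub, across y; it balances 17 mm to the +x side of the hub's axis
- fork2: gearbox shift fork, steel, 160 g, may be absent: 96 mm long (x), 58 mm wide (y), lying flat; origin on its underside, mid outline. Its square hub, 26 by 26 mm, 34 mm high, with a dark bore in its top, stands with its axis at x = -35 mm; two flat arms 8 mm thick run from it to +x as a U. Best gripped by the hub, across y; it balances 17 mm to the +x side of the hub's axis
- fork3: gearbox shift fork, steel, 160 g, may be absent: 96 mm long (x), 58 mm wide (y), lying flat; origin on its underside, mid outline. Its square hub, 26 by 26 mm, 34 mm high, with a dark bore in its top, stands with its axis at x = -35 mm; two flat arms 8 mm thick run from it to +x as a U. Best gripped by the hub, across y; it balances 17 mm to the +x side of the hub's axis
- fork4: gearbox shift fork, steel, 160 g, may be absent: 96 mm long (x), 58 mm wide (y), lying flat; origin on its underside, mid outline. Its square hub, 26 by 26 mm, 34 mm high, with a dark bore in its top, stands with its axis at x = -35 mm; two flat arms 8 mm thick run from it to +x as a U. Best gripped by the hub, across y; it balances 17 mm to the +x side of the hub's axis
- cover: the dryer's cover, pale plastic, 450 g: open-bottomed box 236 mm (x) by 160 mm (y), 62 mm high, inside 228 by 152; origin at the centre of its underside. On top a black bar handle 100 mm long (x), 14 mm thick (y), 78 to 92 mm above the underside. It stands on the deck over the rack's rim, 5 mm to spare all round, either way round. The bench left of the forks (y = 0.43) is clear
- thermostat (a joint): thermostat, the rear knob: black plastic, skirt 48 mm across and 8 mm high with a straight bar across it, 44 mm long, 14 mm thick, rising 26 mm above the skirt, to be pinched from above across its thickness; lightly stiff (0.03 N m), stays where left. Its marks read 30 to 90 degrees C in tens. Value in rad: 0 at the first mark (30), growing clockwise to 4.712 at the last (90); 50 degrees is 1.571
- thermostat_grip (a point): on the thermostat's axis, 30 mm above the deck, 5 mm below the bar's top. A white line marks the bar's pointing end. Round the knob are seven white marks 45 degrees apart, clockwise from above: the first, thick, at the near left (dryer -x, +y), the fourth straight away (+x), the last, thick, at the near right (-x, -y)
- timer (a joint): timer, the front knob: black plastic, skirt 48 mm across and 8 mm high with a straight bar across it, 44 mm long, 14 mm thick, rising 26 mm above the skirt, to be pinched from above across its thickness; lightly stiff (0.03 N m), stays where left. Its marks read 0 to 30 minutes in fives. Value in rad: 0 at the first mark (0), growing clockwise to 4.712 at the last (30); 20 minutes is 3.142
- timer_grip (a point): on the timer's axis, 30 mm above the deck, 5 mm below the bar's top. A white line marks the bar's pointing end. Round the knob are seven white marks 45 degrees apart, clockwise from above: the first, thick, at the near left (dryer -x, +y), the fourth straight away (+x), the last, thick, at the near right (-x, -y)
- start (a joint): start: a white round push button 24 mm across in a black housing 40 mm across and 12 mm high, near the front of the dryer's panel. Value in m: 0 out, 0.006 fully down (5 N), springs back; pressed means beyond 0.003 for 0.1 s
- start_top (a point): centre of the start button's top face, 22 mm above the deck when out
- bearing: bystander: steel ball-bearing ring 42 mm across, 15 mm high; origin at the centre of its underside
- gear: bystander: dark steel gear 84 mm across, 30 mm high; origin at the centre of its underside
- socket: bystander: upright socket-spanner socket 30 mm across, 50 mm high; origin at the centre of its underside
- spanner: bystander: steel spanner 190 mm long lying beyond the dryer and forks; origin at its middle
- driver: bystander: screwdriver 200 mm long lying to the right of the dryer; origin at its middle
- lube: bystander: grey jar of assembly paste 56 mm across, 85 mm high; origin at the centre of its underside
- tin: bystander: steel bowl 90 mm across, 40 mm high, beyond the dryer; origin at the centre of its underside
Not all that is in view belongs to the job. Leave any yellow look-alike of the fork1 alone. Leave any green or purple look-alike of the fork2 alone.

How it is judged:
On the way, in this order (a step that is already met when the one before it is completed fails the run):
1. the cover is off the rack (horizontal distance between cover and rack above 0.16 m), for 0.2 s.
2. every fork lies flat in a compartment of its own (((x of fork1 in the frame of slot0 between -0.008 and 0.008 m and y of fork1 in the frame of slot0 between -0.008 and 0.008 m) or (x of fork1 in the frame of slot1 between -0.008 and 0.008 m and y of fork1 in the frame of slot1 between -0.008 and 0.008 m) or (x of fork1 in the frame of slot2 between -0.008 and 0.008 m and y of fork1 in the frame of slot2 between -0.008 and 0.008 m) or (x of fork1 in the frame of slot3 between -0.008 and 0.008 m and y of fork1 in the frame of slot3 between -0.008 and 0.008 m)) and z of fork1 in the frame of rack between -0.005 and 0.005 m and angle between each of fork1, fork2, fork3, fork4's own z axis and vertical below 0.1 rad and angle between the x axis of each of fork1, fork2, fork3, fork4 and the x axis of dryer, either way round below 0.2 rad and ((x of fork2 in the frame of slot0 between -0.008 and 0.008 m and y of fork2 in the frame of slot0 between -0.008 and 0.008 m) or (x of fork2 in the frame of slot1 between -0.008 and 0.008 m and y of fork2 in the frame of slot1 between -0.008 and 0.008 m) or (x of fork2 in the frame of slot2 between -0.008 and 0.008 m and y of fork2 in the frame of slot2 between -0.008 and 0.008 m) or (x of fork2 in the frame of slot3 between -0.008 and 0.008 m and y of fork2 in the frame of slot3 between -0.008 and 0.008 m)) and z of fork2 in the frame of rack between -0.005 and 0.005 m and ((x of fork3 in the frame of slot0 between -0.008 and 0.008 m and y of fork3 in the frame of slot0 between -0.008 and 0.008 m) or (x of fork3 in the frame of slot1 between -0.008 and 0.008 m and y of fork3 in the frame of slot1 between -0.008 and 0.008 m) or (x of fork3 in the frame of slot2 between -0.008 and 0.008 m and y of fork3 in the frame of slot2 between -0.008 and 0.008 m) or (x of fork3 in the frame of slot3 between -0.008 and 0.008 m and y of fork3 in the frame of slot3 between -0.008 and 0.008 m)) and z of fork3 in the frame of rack between -0.005 and 0.005 m and ((x of fork4 in the frame of slot0 between -0.008 and 0.008 m and y of fork4 in the frame of slot0 between -0.008 and 0.008 m) or (x of fork4 in the frame of slot1 between -0.008 and 0.008 m and y of fork4 in the frame of slot1 between -0.008 and 0.008 m) or (x of fork4 in the frame of slot2 between -0.008 and 0.008 m and y of fork4 in the frame of slot2 between -0.008 and 0.008 m) or (x of fork4 in the frame of slot3 between -0.008 and 0.008 m and y of fork4 in the frame of slot3 between -0.008 and 0.008 m)) and z of fork4 in the frame of rack between -0.005 and 0.005 m), for 0.2 s.
3. the cover stands fully down over the loaded rack (all of step 2 and x of cover in the frame of rack between -0.009 and 0.009 m and y of cover in the frame of rack between -0.009 and 0.009 m and z of cover in the frame of rack between -0.004 and 0.004 m and angle between cover's own z axis and vertical below 0.05 rad and angle between the x axis of cover and the x axis of dryer, either way round below 0.12 rad), for 0.2 s.
4. start is pressed with the forks in, the cover on, the thermostat at 50 and the timer at 20 (all of step 3 and value of joint thermostat between 1.431 and 1.711 rad and value of joint timer between 3.002 and 3.282 rad and value of joint start above 0.003 m), for 0.1 s.
At the end, for the whole second after the job is handed in: Each fork flat on the rack floor (5 mm), within 8 mm along and across of the centre of its own compartment, lengthwise within 0.2 rad; cover centred on the rack within 9 mm, down within 4 mm, aligned within 0.12 rad; thermostat at 50 and timer at 20, each within 0.14 rad; start out; all at rest (all of step 3 and value of joint thermostat between 1.431 and 1.711 rad and value of joint timer between 3.002 and 3.282 rad and linear speed of each of fork1, fork2, fork3, fork4, cover below 0.02 m/s and value of joint start below 0.002 m); the robot touches nothing.
It fails at once if a bystander is moved more than 5 cm (distance of any of bearing, gear, socket, spanner, driver, lube, tin from where it was at the start of the episode above 0.05 m).
Of fork1, fork2, fork3, fork4 only 3 to 4 are there at a start; the rules pass over those that are not, and their reading is None.
At some moment in a run one of fork1, fork2, fork3, fork4, cover may be knocked a few centimetres aside while the robot is not near it.
Once in a run the grip may slacken for a moment while it holds something.
It also fails if it takes over 210 s, if anything falls off the work surface, if the arm or the gripper's body presses on something with over 40 N, if the wrist force passes 120 N, or if a joint passes its speed limit or range.

## Robot

A 6-joint arm with a two-finger parallel gripper is mounted at the origin on the work surface. World frame = base frame: x ahead of the robot, y to its left, z up, the work surface at z = 0. Lengths are in m, angles in rad, forces in N, time in s.
With the tool pointing down it reaches from about 0.375 to 0.9 m from the base axis. Payload 3.1 kg.
Tool frame: the origin (TCP) lies midway between the tips of the shut fingers; the grasp point (between the pads) lies 19 mm behind it; z points along the fingers, y is the line along which they close (so a half turn about z gives the same grasp; the last joint's range is limited). The gripper opens to 85 mm and grips with 20 to 120 N. Pads are 22 mm wide; open, the fingers measure 114 mm over their backs; the gripper's body (76 mm by 85 mm) begins 54 mm behind the grasp point. The pads swing forward as they close: fully open they stand 13 mm farther back than shut.
Start: joints at [-1.466, 0.527, 1.433, -0, 1.181, -0.178], TCP at [0.174, -0.6, 0.231] pointing down, gripper open.
Joint ranges: [-3.08, 3.08], [-0.75, 2.2], [0.22, 2.44], [-1.43, 4.57], [0, 2.65], [-2.85, 2.85]. Speed limits (rad/s): [2.79, 2.79, 3.14, 3.14, 3.14, 3.14].

## Interface

Orientations are given as [roll, pitch, yaw] about the fixed x, y, z axes, in that order (R = Rz(yaw) Ry(pitch) Rx(roll)).
In Python, from bench import read_state, capture, order, nets gives the robot as it stands.
- The arm moves only by the shell command python3 -m pendant 'ROWS' [FORCE]. ROWS is a JSON object of lists of equal length, an entry for each row: "translation": the shift along the tool's x, y, z in cm, a list of three; "rotation": the turn, a rotation vector about the tool's x, y, z in rad, a list of three; "claw": the closure, from 0 (fully open) to 1 (shut). A call has 1 to 5 rows; each row shifts and turns the commanded pose from where the row before left it, along the tool's axes as they then stand; what a row does not reach is not made up. A row lasts 1/12 s, in which the tool goes at most 41.7 mm and 7.16 degrees, less where a joint would pass 70% of its speed; a pose out of reach is approached as far as the arm can. A call is refused whole if a number of a shift passes 4.17 or a number of a turn 0.125, either way. A call with a gripper value outside its range is refused whole. The fingers move at their own pace and stop on an object; FORCE is the grip in N (left out, the last holds). Time passes only in rows, so rows that do not move let the fingers close. It gives the time, the measured TCP pose, the force, the opening and the grip force at its end, in the units of the state.
- read_state(): the state, without advancing time (a new reading comes with each control period).
- capture(name): name is "scene" or "top" or "wrist"; returns a dict with "image" (420x560x3 uint8, red, green, blue), "fov_y" (degrees; the focal length in pixels is half the picture's height over the tangent of half this angle, whatever the lens; pixels are square), "cx", "cy" (the principal point, pixels), "view" (4x4, takes a point from world to camera coordinates). Camera axes: x right, y down, z forward; pixel columns grow to the right and rows downward; lengths in m; the calibration is good to about 2 mm. A picture is of the moment at which its call begins. There is no depth.
- order.finish_job(): hands the job in; it is judged then, once.
Trained networks look in a picture, given as the dict that the camera call returned (one of the last four; its "shot" number tells which), for a name from the list of things; names that differ only in an ending like _2 or _b are one class to them, and where a whole thing is asked for, a point or a joint stands for the part that bears it (a point fixed in the world has none). Each returns a list of dicts, best first, with "conf" (0 to 1); they miss things now and then, are a little off and sometimes report something else, mostly with a low value. They report only what shows in the picture. A call takes as long as a camera call. They do not tell look-alikes from the thing itself.
- nets.find_in(thing, picture): "rect" ([left, top, right, bottom] in pixels, round what is visible of it).
- nets.silhouettes(thing, picture): "region" (420x560 bool, what is visible of it) and "rect" ([left, top, right, bottom] in pixels, round what is visible of it).
- nets.pinpoint(thing, picture): "pixel" ([column, row] in pixels: a listed point, or the origin of a listed thing).
The state is a dict: "time_s": time; "joint_pos": joint angles; "dq": joint speeds; "joint_torque": joint torques, N m; "position": TCP position; "orientation": TCP orientation; "wrist_force": force on the tool from outside, world axes, zero at the start; "moment": the same for the moment, N m; "width": finger opening in m; "grasp_force": force on a finger pad.
Only numpy, scipy, OpenCV 4.12 (cv2) and the standard library are available. Lean on these libraries where they do the work, as an engineer would, in place of code of your own. Each camera call takes 0.05 s, during which the arm holds its last target. There are 200 camera calls.

## Working session

There is one attempt and no reset: what is moved stays moved. The work goes in short steps, Python scripts to look and compute and a shell command to move; the robot and the scene stay as the last step left them, time stands still between calls to the robot, and variables do not carry over. Pictures are saved under pics/ and viewed, at most 14 in all, crops included, and the job is handed in when it is done.

```bash
ls; mkdir -p pics
cat > h.py <<'E'
import numpy as np, cv2, json
from bench import read_state, capture, order, nets
def K(p):
    f=p["image"].shape[0]/2/np.tan(np.radians(p["fov_y"])/2); return f,p["cx"],p["cy"]
def proj(p,X):
    X=np.atleast_2d(X); V=np.array(p["view"]); c=X@V[:3,:3].T+V[:3,3]; f,cx,cy=K(p)
    return np.c_[f*c[:,0]/c[:,2]+cx, f*c[:,1]/c[:,2]+cy]
def ray(p,px):
    V=np.array(p["view"]); f,cx,cy=K(p); R=V[:3,:3]
    d=R.T@np.array([(px[0]-cx)/f,(px[1]-cy)/f,1]); return -R.T@V[:3,3], d/np.linalg.norm(d)
def atz(p,px,z):
    o,d=ray(p,px); return o+d*(z-o[2])/d[2]
def tri(obs):
    A=np.zeros((3,3));b=np.zeros(3)
    for p,px in obs:
        o,d=ray(p,px);M=np.eye(3)-np.outer(d,d);A+=M;b+=M@o
    X=np.linalg.solve(A,b); return X,[np.linalg.norm(np.cross(X-ray(p,q)[0],ray(p,q)[1])) for p,q in obs]
def save(p,n,box=None,s=1):
    im=p["image"][:,:,::-1]
    if box: im=im[box[1]:box[3],box[0]:box[2]]
    cv2.imwrite("pics/"+n,cv2.resize(im,None,fx=s,fy=s,interpolation=cv2.INTER_CUBIC))
E
python3 - <<'E'
from h import *
s=read_state(); print(s)
for n in("scene","top"):
    p=capture(n); save(p,n+"0.png",s=1.4); print(n,p["fov_y"],p["cx"],p["cy"],np.round(np.array(p["view"]),3).tolist(), p["shot"], [k for k in p])
    for t in("fork1","cover","dryer","rack","slot0","slot1","slot2","slot3","thermostat_grip","timer_grip","start_top"):
        print(t,[(round(r["conf"],2),np.round(r["pixel"],1).tolist()) for r in nets.pinpoint(t,p)][:7])
E
```

```text
pics
{'time_s': 0.0, 'joint_pos': array([-1.46647183e+00,  5.28461733e-01,  1.43389153e+00,  5.06453506e-06,
        1.18144023e+00, -1.78444937e-01]), 'dq': array([-2.00638587e-04, -5.40180950e-04, -4.57378417e-04,  8.54090665e-05,
        2.74746755e-03, -2.77370164e-04]), 'joint_torque': array([-1.81052306e-03, -4.42357779e+01, -1.78023702e+01, -2.29249581e-04,
        8.24261428e-03,  1.01091572e-05]), 'position': array([ 0.17437144, -0.59943148,  0.2303398 ]), 'orientation': array([-3.13942759e+00, -3.95254130e-04,  2.82767082e-01]), 'wrist_force': array([ 0.05532759,  0.11749739, -0.53618104]), 'moment': array([0.02443732, 0.02331339, 0.02015366]), 'grasp_force': 0.0, 'width': 0.08557682266669751}
scene 47.0698486626685 278.5323555404529 210.11249293175254 [[0.196, 0.981, 0.0, -0.148], [0.585, -0.116, -0.802, -0.229], [-0.787, 0.157, -0.597, 1.796], [0.0, 0.0, 0.0, 1.0]] 1 ['image', 'fov_y', 'cx', 'cy', 'view', 'shot']
fork1 [(0.82, [468.1, 236.4]), (0.81, [282.2, 224.2]), (0.74, [328.7, 214.7]), (0.74, [343.4, 167.2]), (0.6, [296.6, 258.0]), (0.56, [350.4, 244.7]), (0.46, [262
[... 260 characters left out ...]
 [154.5, 206.0])]
top 49.03532713570254 282.3284684625886 208.94726591210318 [[-0.002, -1.0, 0.007, 0.047], [-0.995, 0.002, -0.098, 0.504], [0.098, -0.007, -0.995, 1.295], [0.0, 0.0, 0.0, 1.0]] 2 ['image', 'fov_y', 'cx', 'cy', 'view', 'shot']
fork1 [(0.86, [179.3, 314.0]), (0.73, [338.5, 274.8]), (0.63, [222.2, 223.8]), (0.63, [267.4, 217.5]), (0.56, [96.1, 166.7]), (0.54, [214.4, 172.7])]
cover [(0.61, [348.2, 190.1])]
dryer []
rack []
slot0 [(0.45, [251.8, 253.9])]
slot1 [(0.45, [251.8, 253.9])]
slot2 [(0.45, [251.8, 253.9])]
slot3 [(0.45, [251.8, 253.9])]
thermostat_grip [(0.58, [405.9, 161.8])]
timer_grip [(0.68, [405.2, 190.6])]
start_top [(0.63, [402.6, 224.2]), (0.31, [332.4, 108.1])]
```

View pics/scene0.png

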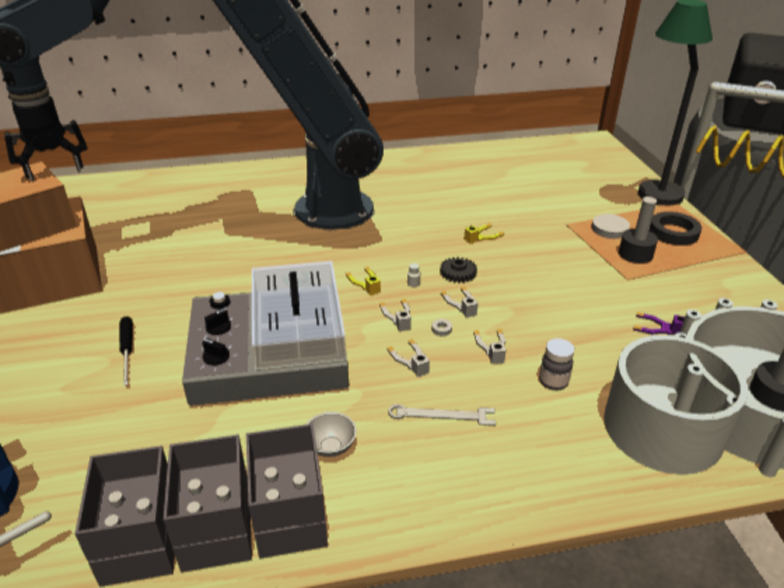

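View pics/top0.png

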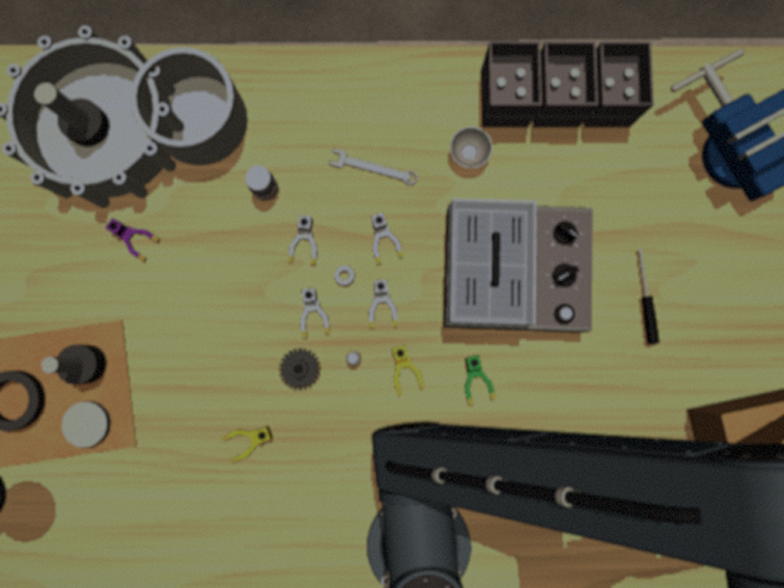

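Run:
```python
from h import *
from scipy.spatial.transform import Rotation as Ro
s=capture("scene"); t=capture("top"); w=capture("wrist")
st=read_state(); V=np.array(w["view"]); T=np.eye(4);T[:3,:3]=Ro.from_euler("xyz",st["orientation"]).as_matrix();T[:3,3]=st["position"]
print("cam in tool",np.round(np.linalg.inv(V@T),4).tolist(),w["fov_y"])
for n in("thermostat_grip","timer_grip","start_top","cover"):
    a=nets.pinpoint(n,s);b=nets.pinpoint(n,t)
    for x in a[:2]:
        for y in b[:2]:
            X,e=tri([(s,x["pixel"]),(t,y["pixel"])]); print(n,np.round(X,3),np.round(e,4))
a=nets.pinpoint("fork1",s);b=nets.pinpoint("fork1",t)
for x in b:
    for y in a:
        X,e=tri([(t,x["pixel"]),(s,y["pixel"])])
        if max(e)<.012 and abs(X[2])<.03: print("fork",np.round(x["pixel"]),np.round(X,3),np.round(e,4))
# hub tops from the viewed top picture (x1.4)
for q in[(304,222),(379,221),(310,297),(380,286)]:
    print(np.round(atz(t,np.array(q)/1.4,.034),3))
for q in[(449,203),(591,208),(589,331),(445,327)]: print("deck",np.round(atz(t,np.array(q)/1.4,.07),3))
```

```text
cam in tool [[0.0012, -0.9456, -0.3253, 0.0849], [1.0, 0.0011, 0.0006, 0.0014], [-0.0002, -0.3253, 0.9456, -0.1428], [0.0, 0.0, 0.0, 1.0]] 59.33065440858852
thermostat_grip [ 0.547 -0.298  0.048] [0.0009 0.0009]
thermostat_grip [ 0.619 -0.29   0.107] [0.0022 0.0022]
timer_grip [ 0.537 -0.288  0.099] [0.0018 0.0018]
start_top [ 0.456 -0.285  0.085] [0.0028 0.0028]
start_top [ 0.6   -0.099  0.201] [0.1715 0.1715]
fork [180. 314.] [0.206 0.337 0.003] [0.0009 0.0009]
fork [216. 173.] [ 0.612  0.239 -0.001] [0.0016 0.0016]
fork [273. 171.] [ 0.619  0.07  -0.009] [0.0025 0.0025]
fork [ 96. 169.] [ 0.627  0.596 -0.004] [0.0021 0.0021]
fork [226. 224.] [ 0.465  0.212 -0.011] [0.0022 0.0022]
fork [288. 263.] [ 0.349  0.029 -0.008] [0.0012 0.0012]
fork [272. 219.] [ 0.476  0.073 -0.008] [0.0042 0.0042]
[0.649 0.233 0.034]
[0.651 0.079 0.034]
[0.494 0.219 0.034]
[0.516 0.077 0.034]
deck [ 0.68  -0.062  0.07 ]
deck [ 0.669 -0.347  0.07 ]
deck [ 0.423 -0.335  0.07 ]
deck [ 0.431 -0.052  0.07 ]
```

```bash
cat > d.py <<'E'
import sys; from h import *
a=[eval(v) for v in sys.argv[1:]]; s=read_state(); x,y,z=s["position"]; w=s["orientation"][2]
dx,dy=a[0]-x,a[1]-y; t=[100*(dx*np.cos(w)+dy*np.sin(w)),100*(dx*np.sin(w)-dy*np.cos(w)),-100*(a[2]-z)]
n=max(1,int(np.ceil(np.linalg.norm(t)/3.9))); r=-(a[3]-w) if len(a)>3 else 0
print("pos",np.round(s["position"],4),"rpy",np.round(s["orientation"],4),"w",round(s["width"],4),"t",round(s["time_s"],2)); 
print("total cm",np.round(t,2),"rows",n,"each",np.round(np.array(t)/n,3),"| rotz",round((r+np.pi)%(2*np.pi)-np.pi,3))
E
python3 d.py 0.6 -0.2 0.38 -0.04
```

```text
pos [ 0.1744 -0.6001  0.2313] rpy [-3.1416  0.      0.2828] w 0.085 t 1.85
total cm [ 52.03 -26.55 -14.87] rows 16 each [ 3.252 -1.659 -0.929] | rotz 0.323
```

```bash
python3 -m pendant '{"translation":[[0,0,-4],[2,-1,-3],[3.2,-1.7,-2],[3.2,-1.7,-2],[3.2,-1.7,-2]],"rotation":[[0,0,0],[0,0,0],[0,0,0],[0,0,0],[0,0,0]],"claw":[0,0,0,0,0]}' >/dev/null
python3 -m pendant '{"translation":[[3.4,-1.7,-0.4],[3.4,-1.7,-0.4],[3.4,-1.7,-0.4],[3.4,-1.7,-0.4],[3.4,-1.7,-0.4]],"rotation":[[0,0,0],[0,0,0],[0,0,0],[0,0,0],[0,0,0]],"claw":[0,0,0,0,0]}' >/dev/null
python3 -m pendant '{"translation":[[3.4,-1.7,0],[3.4,-1.7,0],[3.4,-1.7,0],[3.4,-1.7,0],[3.4,-1.7,0]],"rotation":[[0,0,0],[0,0,0],[0,0,0],[0,0,0],[0,0,0]],"claw":[0,0,0,0,0]}'
python3 -m pendant '{"translation":[[0,0,0],[0,0,0],[0,0,0],[0,0,0],[0,0,0]],"rotation":[[0,0,0.11],[0,0,0.11],[0,0,0.103],[0,0,0],[0,0,0]],"claw":[0,0,0,0,0]}'
python3 d.py 0.6 -0.2 0.38 -0.04
python3 - <<'E'
from h import *
p=capture("wrist"); save(p,"w1.png",s=1.4); np.save("w1.npy",p,allow_pickle=True)
for n in("thermostat_grip","timer_grip","start_top","cover","rack","fork1"):
    print(n,[(round(r["conf"],2),np.round(r["pixel"],1).tolist()) for r in nets.pinpoint(n,p)][:7])
E
```

```text
time_s: 3.1
position: [0.5489, -0.2495, 0.3815]
orientation: [3.141, -0.0, 0.283]
wrist_force: [0.3, -0.8, -0.3]
width: 0.0856
grasp_force: 0.0
time_s: 3.52
position: [0.5479, -0.2509, 0.3813]
orientation: [-3.142, 0.0, -0.037]
wrist_force: [0.2, -0.1, 0.1]
width: 0.0853
grasp_force: 0.0
pos [ 0.5479 -0.2509  0.3813] rpy [-3.1415e+00  1.0000e-04 -3.7400e-02] w 0.0853 t 3.52
total cm [ 5.02 -5.29  0.13] rows 2 each [ 2.51  -2.643  0.063] | rotz 0.003
thermostat_grip [(0.59, [312.7, 88.2]), (0.36, [38.8, 96.7]), (0.36, [306.4, 222.6])]
timer_grip [(0.68, [310.9, 165.4]), (0.61, [306.2, 226.4]), (0.49, [241.6, 138.6]), (0.3, [313.3, 87.5])]
start_top [(0.85, [304.7, 226.3])]
cover [(0.84, [187.9, 146.9])]
rack []
fork1 [(0.88, [199.3, 283.2]), (0.82, [36.2, 97.9]), (0.81, [109.5, 277.6]), (0.65, [60.8, 197.9])]
```

View pics/w1.png

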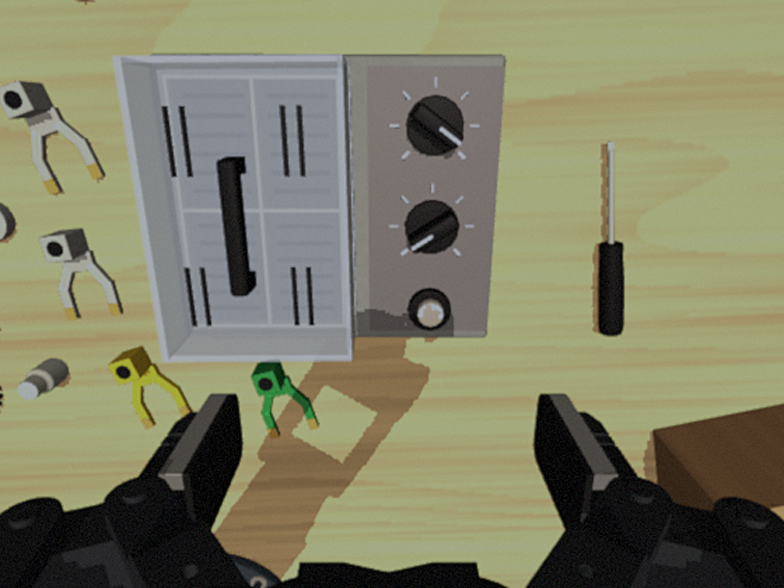

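```bash
python3 -m pendant '{"translation":[[0.5,-4,0],[0.5,-4,0],[0.5,-4,0],[0,0,0],[0,0,0]],"rotation":[[0,0,0],[0,0,0],[0,0,0],[0,0,0],[0,0,0]],"claw":[0,0,0,0,0]}' >/dev/null
cat > look.py <<'E'
import sys,pickle; from h import *
n=sys.argv[1]; p=capture("wrist"); save(p,n+".png",s=1.4); pickle.dump(p,open(n+".pkl","wb"))
for k in sys.argv[2:]:
    print(n,k,[(round(r["conf"],2),np.round(r["pixel"],1).tolist()) for r in nets.pinpoint(k,p)][:8])
E
python3 look.py w2 thermostat_grip timer_grip start_top cover fork1
python3 -m pendant '{"translation":[[0,-4,0],[0,-4,0],[0,-4,0],[0,-4,0],[0,-2,0]],"rotation":[[0,0,0],[0,0,0],[0,0,0],[0,0,0],[0,0,0]],"claw":[0,0,0,0,0]}' >/dev/null
python3 -m pendant '{"translation":[[0,0,0],[0,0,0]],"rotation":[[0,0,0],[0,0,0]],"claw":[0,0]}' 
python3 look.py w3 thermostat_grip timer_grip start_top cover fork1
```

```text
w2 thermostat_grip [(0.81, [423.0, 103.0])]
w2 timer_grip [(0.6, [411.4, 176.5])]
w2 start_top [(0.71, [401.6, 235.7])]
w2 cover [(0.65, [285.5, 160.7]), (0.6, [47.5, 284.9])]
w2 fork1 [(0.98, [11.2, 118.8]), (0.94, [50.2, 219.7]), (0.9, [142.5, 206.8]), (0.89, [275.2, 291.4]), (0.88, [132.1, 108.4]), (0.72, [185.0, 284.0]), (0.51, [11.1, 360.6])]
time_s: 5.17
position: [0.575, 0.0481, 0.3813]
orientation: [3.141, -0.0, -0.039]
wrist_force: [-0.2, -0.7, 0.0]
width: 0.0853
grasp_force: 0.0
w3 thermostat_grip []
w3 timer_grip [(0.64, [430.4, 161.4])]
w3 start_top [(0.65, [542.3, 237.5])]
w3 cover [(0.85, [428.3, 161.6])]
w3 fork1 [(0.85, [168.0, 216.9]), (0.79, [296.6, 281.4]), (0.76, [262.0, 208.2]), (0.75, [384.2, 290.9]), (0.68, [142.4, 121.4]), (0.65, [261.3, 109.8])]
```

View pics/w3.png

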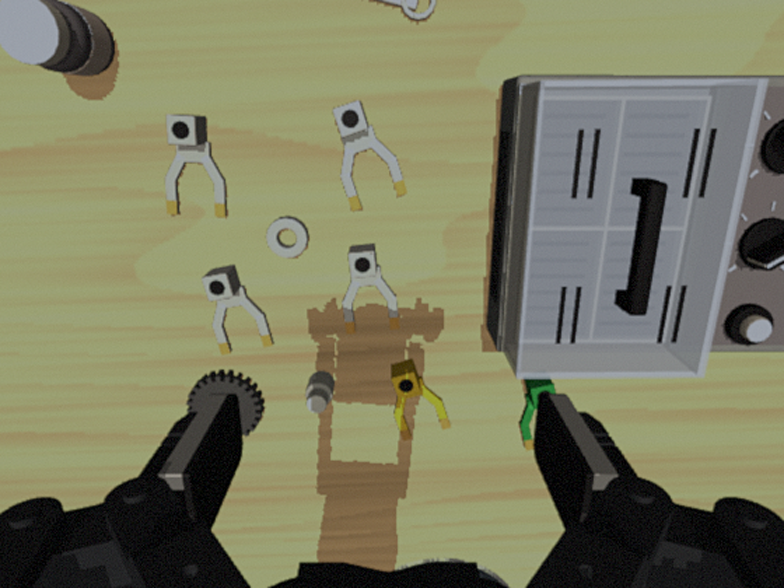

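View pics/w2.png

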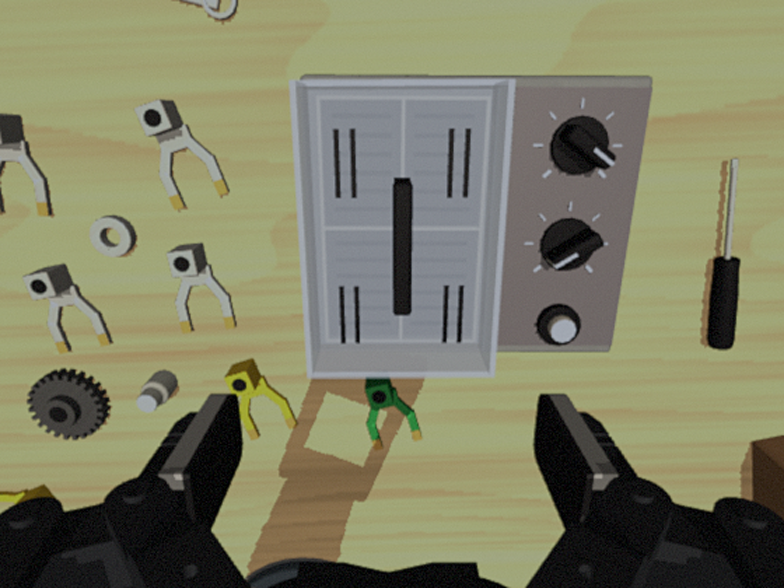

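```bash
cat > fit.py <<'E'
import pickle; from h import *
from scipy.optimize import least_squares
P={n:pickle.load(open(n+".pkl","rb")) for n in("w2","w3")}; P["w1"]=np.load("w1.npy",allow_pickle=True).item()
D={"th":(.07,-.088,.1),"ti":(-.015,-.088,.1),"st":(-.092,-.088,.092),"br":(.125,-.145,.07),"fr":(-.125,-.145,.07)}
O=[("w1","th",(312.7,88.2)),("w1","ti",(310.9,165.4)),("w1","st",(304.7,226.3)),("w2","th",(423,103)),("w2","ti",(411.4,176.5)),("w2","st",(401.6,235.7)),("w3","st",(542.3,237.5)),
("w1","br",(360,40)),("w1","fr",(346,240)),("w2","br",(465,56)),("w2","fr",(436,250))]
def W(q,X): c,s=np.cos(q[2]),np.sin(q[2]); return np.array([q[0]+c*X[0]-s*X[1],q[1]+s*X[0]+c*X[1],X[2]+q[3]])
f=lambda q:np.concatenate([proj(P[v],W(q,D[k]))[0]-px for v,k,px in O])
r=least_squares(f,[.55,-.2,-.04,0],loss="soft_l1",x_scale=[.01,.01,.01,.01])
print("dryer x y yaw dz",np.round(r.x,4)); print(np.round(f(r.x).reshape(-1,2),1).tolist())
for k in("th","ti","st"): print(k,np.round(W(r.x,D[k]),4), "tri",np.round(tri([(P[v],px) for v,kk,px in O if kk==k])[0],4))
H=[("hmid",dict(w1=(236,226),w2=(402,247),w3=(643,246))),("hback",dict(w1=(231,160),w2=(402,180),w3=(652,184))),("hfront",dict(w1=(241,292),w2=(402,313),w3=(633,309)))]
for n,o in H: X,e=tri([(P[v],np.array(q)/1.4) for v,q in o.items()]); print(n,np.round(X,4),np.round(e,4))
F=dict(A=(dict(w2=(152,117),w3=(350,119)),(355,203),(400,188)),B=(dict(w3=(181,130)),(173,210),(221,210)),C=(dict(w2=(39,286),w3=(217,287)),(225,347),(266,342)),D=(dict(w2=(181,264),w3=(363,263)),(349,322),(393,322)))
for n,(o,t1,t2) in F.items():
    if len(o)>1: X,e=tri([(P[v],np.array(q)/1.4) for v,q in o.items()]); print(n,"hub tri",np.round(X,4),np.round(e,4))
    h=atz(P["w3"],np.array(o["w3"])/1.4,.034); a,b=[atz(P["w3"],np.array(t)/1.4,.006) for t in(t1,t2)]; m=(a+b)/2-h
    print(n,"hub",np.round(h,4),"len",round(np.hypot(m[0],m[1]),4),"span",round(np.linalg.norm(a-b),3),"fork yaw",round(np.arctan2(m[1],m[0]),3), "grip yaw",round(np.arctan2(-m[1],-m[0]),3))
E
python3 fit.py
```

```text
dryer x y yaw dz [ 0.5566 -0.203  -0.039  -0.0022]
[[-0.6, 1.3], [-1.3, -0.0], [2.4, -2.4], [-2.4, 1.5], [-0.1, 2.0], [0.1, -0.3], [-1.1, -2.1], [1.8, -2.1], [1.4, 0.8], [2.0, -2.7], [-0.5, 1.5]]
th [ 0.6231 -0.2937  0.0978] tri [ 0.6247 -0.2939  0.1038]
ti [ 0.5381 -0.2904  0.0978] tri [ 0.5378 -0.2926  0.0915]
st [ 0.4612 -0.2874  0.0898] tri [ 0.462  -0.2842  0.0967]
hmid [ 0.5599 -0.1418  0.1522] [0.0003 0.0005 0.0007]
hback [ 0.6066 -0.1435  0.1499] [0.0005 0.0015 0.0011]
hfront [ 0.5095 -0.1398  0.1541] [0.0003 0.0017 0.0019]
A hub tri [0.6574 0.0773 0.0351] [0.0004 0.0004]
A hub [0.657  0.0774 0.034 ] len 0.0765 span 0.047 fork yaw -2.864 grip yaw 0.278
B hub [0.6534 0.231  0.034 ] len 0.0778 span 0.048 fork yaw 3.045 grip yaw -0.097
C hub tri [0.5024 0.2204 0.0335] [0.0002 0.0002]
C hub [0.5028 0.2202 0.034 ] len 0.0774 span 0.046 fork yaw -2.992 grip yaw 0.15
D hub tri [0.5221 0.0727 0.0375] [0.001 0.001]
D hub [0.5222 0.0729 0.034 ] len 0.0746 span 0.048 fork yaw -3.095 grip yaw 0.047
```

```bash
python3 d.py 0.559 -0.1418 0.21 -0.039
```

```text
pos [0.5751 0.0466 0.3813] rpy [ 3.1414e+00  1.0000e-04 -4.2400e-02] w 0.0854 t 5.47
total cm [-0.8  18.89 17.13] rows 7 each [-0.115  2.699  2.446] | rotz -0.003
```

```bash
python3 -m pendant '{"translation":[[-0.1,2.7,2.4],[-0.1,2.7,2.4],[-0.1,2.7,2.4],[-0.1,2.7,2.4],[-0.1,2.7,2.4]],"rotation":[[0,0,0],[0,0,0],[0,0,0],[0,0,0],[0,0,0]],"claw":[0,0,0,0,0]}' 100 >/dev/null
python3 -m pendant '{"translation":[[-0.1,2.7,2.4],[-0.1,2.7,2.5],[0,0,0],[0,0,0]],"rotation":[[0,0,0],[0,0,0],[0,0,0],[0,0,0]],"claw":[0,0.3,0.3,0.3]}' >/dev/null
python3 d.py 0.559 -0.1418 0.138 -0.039
```

```text
pos [ 0.5592 -0.1422  0.2107] rpy [-3.1399  0.0033 -0.0445] w 0.0596 t 6.22
total cm [-0.02 -0.04  7.27] rows 2 each [-0.01  -0.022  3.635] | rotz -0.005
```

```bash
python3 -m pendant '{"translation":[[0,0,2.4],[0,0,2.4],[0,0,1.5],[0,0,0.9],[0,0,0]],"rotation":[[0,0,0],[0,0,0],[0,0,0],[0,0,0],[0,0,0]],"claw":[0.3,0.3,0.3,0.3,0.3]}'
python3 -m pendant '{"translation":[[0,0,0],[0,0,0],[0,0,0],[0,0,0],[0,0,0]],"rotation":[[0,0,0],[0,0,0],[0,0,0],[0,0,0],[0,0,0]],"claw":[0.5,0.8,1,1,1]}' 100
python3 -m pendant '{"translation":[[0,0,0],[0,0,0],[0,0,-0.5],[0,0,-1],[0,0,-1]],"rotation":[[0,0,0],[0,0,0],[0,0,0],[0,0,0],[0,0,0]],"claw":[1,1,1,1,1]}' 100
```

```text
time_s: 6.63
position: [0.5599, -0.1395, 0.1396]
orientation: [-3.141, 0.002, -0.04]
wrist_force: [0.1, -0.9, -0.9]
width: 0.0598
grasp_force: 0.0
time_s: 7.05
position: [0.5612, -0.1406, 0.142]
orientation: [3.141, -0.003, -0.04]
wrist_force: [0.2, 1.2, 6.5]
width: 0.0118
grasp_force: 98.4
time_s: 7.47
position: [0.5595, -0.1402, 0.1653]
orientation: [-3.141, 0.002, -0.04]
wrist_force: [0.2, 0.1, -3.3]
width: 0.0121
grasp_force: 97.7
```

```bash
python3 -m pendant '{"translation":[[0,0,-2],[0,0,-2.5],[0,0,-2.5],[0,0,-2],[0,0,0]],"rotation":[[0,0,0],[0,0,0],[0,0,0],[0,0,0],[0,0,0]],"claw":[1,1,1,1,1]}' 
python3 d.py 0.52 0.43 0.255 -0.039
```

```text
time_s: 7.88
position: [0.563, -0.1417, 0.2606]
orientation: [3.137, -0.01, -0.04]
wrist_force: [1.5, -1.0, -3.5]
width: 0.0118
grasp_force: 98.0
pos [ 0.563  -0.1417  0.2606] rpy [ 3.1375 -0.0098 -0.0402] w 0.0118 t 7.88
total cm [ -6.59 -56.95   0.56] rows 15 each [-0.439 -3.797  0.037] | rotz -0.001
```

```bash
python3 -m pendant '{"translation":[[-0.2,-1.5,0],[-0.4,-3,0],[-0.4,-3.3,0],[-0.4,-3.3,0],[-0.4,-3.3,0]],"rotation":[[0,0,0],[0,0,0],[0,0,0],[0,0,0],[0,0,0]],"claw":[1,1,1,1,1]}' |grep -E "width|pos"
python3 -m pendant '{"translation":[[-0.4,-3.3,0],[-0.4,-3.3,0],[-0.4,-3.3,0],[-0.4,-3.3,0],[-0.4,-3.3,0]],"rotation":[[0,0,0],[0,0,0],[0,0,0],[0,0,0],[0,0,0]],"claw":[1,1,1,1,1]}' |grep -E "width|pos"
python3 -m pendant '{"translation":[[-0.4,-3.3,0],[-0.4,-3.3,0],[-0.4,-3.3,0],[-0.4,-3.3,0],[-0.4,-3.3,0]],"rotation":[[0,0,0],[0,0,0],[0,0,0],[0,0,0],[0,0,0]],"claw":[1,1,1,1,1]}' |grep -E "width|pos"
python3 -m pendant '{"translation":[[-0.4,-3.3,0],[-0.4,-3.3,0],[0,-2,0],[0,0,0],[0,0,0]],"rotation":[[0,0,0],[0,0,0],[0,0,0],[0,0,0],[0,0,0]],"claw":[1,1,1,1,1]}'
python3 d.py 0.52 0.43 0.07 -0.039
```

```text
position: [0.5462, 0.0061, 0.2536]
width: 0.0118
position: [0.5326, 0.1717, 0.2535]
width: 0.0118
position: [0.5192, 0.337, 0.2532]
width: 0.0115
time_s: 9.55
position: [0.5148, 0.4226, 0.2528]
orientation: [3.139, 0.004, -0.038]
wrist_force: [-0.5, -0.1, -4.7]
width: 0.0121
grasp_force: 98.2
pos [0.5148 0.4226 0.2528] rpy [ 3.139   0.0037 -0.0375] w 0.0121 t 9.55
total cm [ 0.49 -0.76 18.28] rows 5 each [ 0.098 -0.153  3.657] | rotz 0.001
```

```bash
python3 -m pendant '{"translation":[[0,0,3],[0,0,3.8],[0,0,3.8],[0,0,3.8],[0,0,2]],"rotation":[[0,0,0],[0,0,0],[0,0,0],[0,0,0],[0,0,0]],"claw":[1,1,1,1,1]}' |grep -E "width|pos"
python3 -m pendant '{"translation":[[0,0,0.8],[0,0,0.6],[0,0,0.3],[0,0,0.2],[0,0,0]],"rotation":[[0,0,0],[0,0,0],[0,0,0],[0,0,0],[0,0,0]],"claw":[1,1,1,1,1]}'
python3 -m pendant '{"translation":[[0,0,0],[0,0,0],[0,0,-1],[0,0,-2.5],[0,0,-4]],"rotation":[[0,0,0],[0,0,0],[0,0,0],[0,0,0],[0,0,0]],"claw":[0.4,0.4,0.4,0.4,0.4]}'
```

```text
position: [0.5133, 0.4182, 0.0856]
width: 0.0126
time_s: 10.38
position: [0.5179, 0.4221, 0.0737]
orientation: [-3.14, -0.002, -0.04]
wrist_force: [0.4, -0.2, -3.6]
width: 0.0115
grasp_force: 101.0
time_s: 10.8
position: [0.5147, 0.4205, 0.1458]
orientation: [3.138, 0.006, -0.04]
wrist_force: [1.0, -0.3, 0.5]
width: 0.0514
grasp_force: 0.0
```

```bash
python3 -m pendant '{"translation":[[0.2,0,-4],[0.3,0,-4],[0.3,1,-4],[0.4,3.5,-2],[0.4,3.8,-2]],"rotation":[[0,0,0],[0,0,0],[0,0,0],[0,0,0],[0,0,0]],"claw":[0,0,0,0,0]}' |grep -E "pos"
python3 -m pendant '{"translation":[[0.4,4,-2],[0.4,4,-2],[0.4,4,-1],[0.4,4,0],[0.4,4,0]],"rotation":[[0,0,0],[0,0,0],[0,0,0],[0,0,0],[0,0,0]],"claw":[0,0,0,0,0]}' |grep -E "pos"
python3 -m pendant '{"translation":[[0.4,4,0],[0.4,3.5,0],[0.4,3,0],[0,0,0],[0,0,0]],"rotation":[[0,0,0],[0,0,0],[0,0,0],[0,0,0],[0,0,0]],"claw":[0,0,0,0,0]}' |grep -E "pos"
python3 look.py w4 slot0 slot1 slot2 slot3 rack fork1
python3 -m pendant '{"translation":[[0,4,0],[0,4,0],[0,4,0],[0,3.5,0],[0,0,0]],"rotation":[[0,0,0],[0,0,0],[0,0,0],[0,0,0],[0,0,0]],"claw":[0,0,0,0,0]}' >/dev/null
python3 -m pendant '{"translation":[[0,0,0],[0,0,0]],"rotation":[[0,0,0],[0,0,0]],"claw":[0,0]}' 
python3 look.py w5 slot0 slot1 slot2 slot3 rack thermostat_grip timer_grip start_top
```

```text
position: [0.5303, 0.3404, 0.3118]
position: [0.5413, 0.143, 0.3571]
position: [0.549, 0.0377, 0.3554]
w4 slot0 [(0.94, [468.3, 93.9]), (0.86, [454.2, 187.7]), (0.75, [406.9, 92.8]), (0.68, [397.7, 189.6]), (0.23, [4.1, 184.7])]
w4 slot1 [(0.94, [468.3, 93.9]), (0.86, [454.2, 187.7]), (0.75, [406.9, 92.8]), (0.68, [397.7, 189.6]), (0.23, [4.1, 184.7])]
w4 slot2 [(0.94, [468.3, 93.9]), (0.86, [454.2, 187.7]), (0.75, [406.9, 92.8]), (0.68, [397.7, 189.6]), (0.23, [4.1, 184.7])]
w4 slot3 [(0.94, [468.3, 93.9]), (0.86, [454.2, 187.7]), (0.75, [406.9, 92.8]), (0.68, [397.7, 189.6]), (0.23, [4.1, 184.7])]
w4 rack []
w4 fork1 [(0.97, [122.6, 103.7]), (0.92, [153.2, 210.0]), (0.84, [385.7, 286.1]), (0.72, [252.0, 197.0]), (0.65, [289.7, 277.0]), (0.63, [248.8, 93.4])]
time_s: 12.98
position: [0.5425, -0.1149, 0.3536]
orientation: [-3.141, 0.001, -0.04]
wrist_force: [-0.7, 0.4, 0.3]
width: 0.0856
grasp_force: 0.0
w5 slot0 [(0.98, [270.4, 187.9]), (0.97, [271.2, 92.3]), (0.96, [328.2, 185.5]), (0.72, [46.9, 278.5]), (0.63, [327.3, 90.6]), (0.51, [45.5, 210.3])]
w5 slot1 [(0.98, [270.4, 187.9]), (0.97, [271.2, 92.3]), (0.96, [328.2, 185.5]), (0.72, [46.9, 278.5]), (0.63, [327.3, 90.6]), (0.51, [45.5, 210.3])]
w5 slot2 [(0.98, [270.4, 187.9]), (0.97, [271.2, 92.3]), (0.96, [328.2, 185.5]), (0.72, [46.9, 278.5]), (0.63, [327.3, 90.6]), (0.51, [45.5, 210.3])]
w5 slot3 [(0.98, [270.4, 187.9]), (0.97, [271.2, 92.3]), (0.96, [328.2, 185.5]), (0.72, [46.9, 278.5]), (0.63, [327.3, 90.6]), (0.51, [45.5, 210.3])]
w5 rack [(0.82, [301.0, 144.5]), (0.54, [328.1, 185.9]), (0.53, [271.2, 190.1])]
w5 thermostat_grip [(0.83, [450.3, 78.5])]
w5 timer_grip [(0.69, [437.8, 158.5])]
w5 start_top [(0.77, [423.9, 222.4]), (0.45, [82.8, 152.5])]
```

View pics/w4.png

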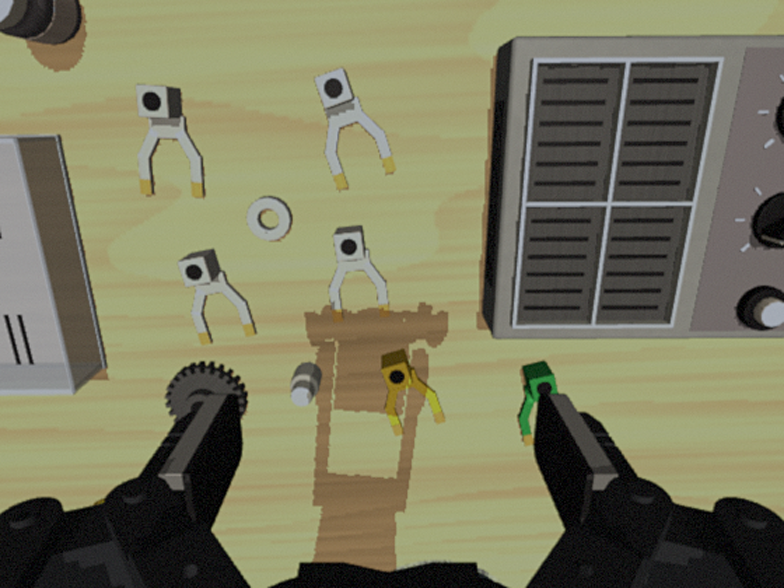

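View pics/w5.png

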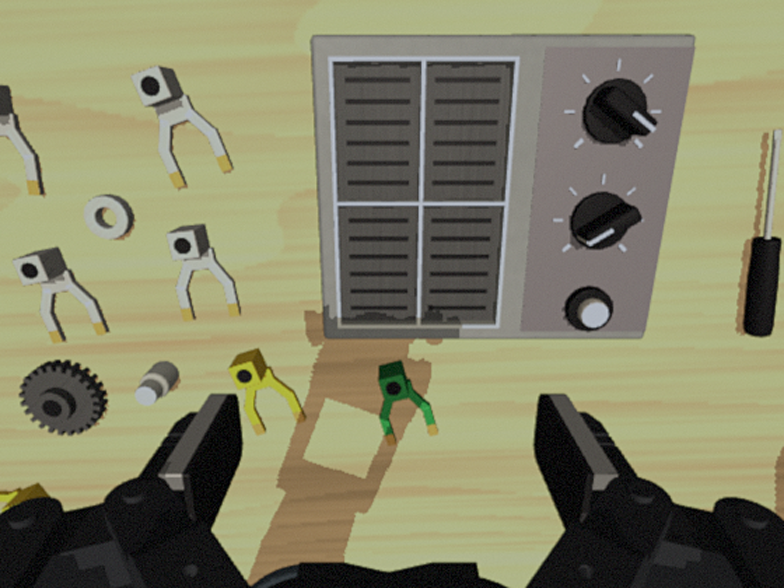

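```bash
cat > fit2.py <<'E'
import pickle; from h import *
from scipy.optimize import least_squares
P={n:pickle.load(open(n+".pkl","rb")) for n in("w4","w5")}
D={"th":(.07,-.088,.1),"ti":(-.015,-.088,.1),"st":(-.092,-.088,.092),"br":(.125,-.145,.07),"fr":(-.125,-.145,.07),"bl":(.125,.145,.07),"fl":(-.125,.145,.07)}
R={"RBL":(.1085,.0705,.08),"RBR":(.1085,-.0705,.08),"RFL":(-.1085,.0705,.08),"RFR":(-.1085,-.0705,.08),"RC":(0,0,.08)}
s=lambda v,d:[(v,k,(a/1.4,b/1.4)) for k,(a,b) in d.items()]
O=s("w5",dict(RBL=(329,57),RBR=(519,57),RFR=(499,328),RFL=(338,328),RC=(421.5,204),bl=(313,37),br=(694,37),fr=(645,339),fl=(325,339),st=(593,314)))
O+=s("w4",dict(RBL=(533,58),RBR=(722,58),RFR=(673,328),RFL=(512,328),RC=(611,204),bl=(513,38),fl=(495,338),st=(773,313)))
O+=[("w5","th",(450.3,78.5)),("w5","ti",(437.8,158.5))]
def W(q,k):
    X=np.array(D[k] if k in D else R[k],float)
    if k in R: X[:2]+=q[4:6]
    c,t=np.cos(q[2]),np.sin(q[2]); return np.array([q[0]+c*X[0]-t*X[1],q[1]+t*X[0]+c*X[1],X[2]+q[3]])
f=lambda q:np.concatenate([proj(P[v],W(q,k))[0]-px for v,k,px in O])
r=least_squares(f,[.55,-.2,-.04,0,0,.06],loss="soft_l1",x_scale=.01); q=r.x
print("dryer x y yaw dz rx ry",np.round(q,4)); print([(v,k,*np.round(e,1)) for (v,k,_),e in zip(O,f(q).reshape(-1,2))])
for k in("th","ti","st"): print(k,np.round(W(q,k),4))
print("rack",np.round(W(q,"RC"),4))
for i,(a,b) in enumerate([(1,1),(1,-1),(-1,1),(-1,-1)]):
    R["s"]=(a*.0535,b*.0345,.07); S=W(q,"s"); u=np.array([np.cos(q[2]),np.sin(q[2])]); print("slot",i,np.round(S,4),"hub (arms to front)",np.round(S[:2]+.035*u,4),"hub (arms to back)",np.round(S[:2]-.035*u,4))
for k in("RBL","RBR","RFR","RFL","RC"):
    X,e=tri([(P[v],px) for v,kk,px in O if kk==k]); print(k,np.round(X,4))
F=dict(A=((151,87),(334,88),(341,184),(389,168)),B=(None,(151,101),(146,189),(197,189)),C=((37,270),(194,271),(206,338),(249,328)),D=((183,245),(349,246),(336,313),(383,312)))
for n,(o5,o4,t1,t2) in F.items():
    h=atz(P["w4"],np.array(o4)/1.4,.034)
    if o5: X,e=tri([(P["w4"],np.array(o4)/1.4),(P["w5"],np.array(o5)/1.4)]); print(n,"tri",np.round(X,4))
    a,b=[atz(P["w4"],np.array(t)/1.4,.006) for t in(t1,t2)]; m=(a+b)/2-h
    print(n,"hub",np.round(h,4),"grip yaw",round(np.arctan2(-m[1],-m[0]),3))
E
python3 fit2.py
```

```text
dryer x y yaw dz rx ry [ 5.555e-01 -2.047e-01 -3.670e-02 -3.100e-03 -1.000e-04  6.060e-02]
[('w5', 'RBL', np.float64(0.4), np.float64(0.5)), ('w5', 'RBR', np.float64(0.2), np.float64(0.2)), ('w5', 'RFR', np.float64(0.2), np.float64(-0.9)), ('w5', 'RFL', np.float64(0.8), np.float64(-0.7)), ('w5', 'RC', np.float64(0.0), np.float64(-0.3)), ('w5', 'bl', np.float64(-0.9), np.float64(-1.5)), ('w5', 'br', np.float64(2.8), np.float64(-2.1)), ('w5', 'fr', np.float64(-0.3), np.float64(-0.1)), ('w5', 'fl', np.float64(0.3), np.float64(0.3)), ('w5', 'st', np.float64(2.0), np.float64(0.0)), ('w4', 'RBL', np.float64(0.1), np.float64(1.1)), ('w4', 'RBR', np.float64(-0.1), np.float64(0.2)), ('w4', 'RFR', np.float64(-0.8), np.float64(-1.0)), ('w4', 'RFL', np.float64(0.1), np.float64(-0.4)), ('w4', 'RC', np.float64(-2.0), np.float64(0.1)), ('w4', 'bl', np.float64(0.1), np.float64(-0.7)), ('w4', 'fl', np.float64(-1.3), np.float64(1.3)), ('w4', 'st', np.float64(1.1), np.float64(0.4)), ('w5', 'th', np.float64(-1.3), np.float64(1.2)), ('w5', 'ti', np.float64(-0.4), np.float64(3.2))]
th [ 0.6222 -0.2952  0.
[... 239 characters left out ...]
 (arms to front) [ 0.6448 -0.1818] hub (arms to back) [ 0.5748 -0.1792]
slot 2 [ 0.5054 -0.1077  0.0669] hub (arms to front) [ 0.5404 -0.1089] hub (arms to back) [ 0.4704 -0.1064]
slot 3 [ 0.5029 -0.1766  0.0669] hub (arms to front) [ 0.5379 -0.1779] hub (arms to back) [ 0.4679 -0.1753]
RBL [ 0.6694 -0.0773  0.0774]
RBR [ 0.6636 -0.2181  0.0777]
RFR [ 0.447  -0.2096  0.0806]
RFL [ 0.4521 -0.0689  0.0792]
RC [ 0.5585 -0.1437  0.0831]
A tri [0.6567 0.0768 0.0349]
A hub [0.6573 0.0768 0.034 ] grip yaw 0.261
B hub [0.6537 0.232  0.034 ] grip yaw -0.097
C tri [0.497  0.2288 0.0128]
C hub [0.5034 0.2202 0.034 ] grip yaw 0.162
D tri [0.5209 0.0734 0.0335]
D hub [0.5212 0.0733 0.034 ] grip yaw 0.047
```

```bash
cat > fk.py <<'E'
import sys; from h import *
def forks(p):
    im=p["image"]; hsv=cv2.cvtColor(im,cv2.COLOR_RGB2HSV); out=[]
    for r in nets.silhouettes("fork1",p):
        if r["conf"]<.35: continue
        m=cv2.dilate(r["region"].astype(np.uint8),np.ones((3,3)))>0
        H,S,V=[hsv[:,:,i].astype(int) for i in range(3)]
        n,l,st,c=cv2.connectedComponentsWithStats((m&(V<70)).astype(np.uint8))
        if n<2: continue
        k=1+np.argmax(st[1:,4]); bore=c[k]
        yy,xx=np.mgrid[:im.shape[0],:im.shape[1]]; ring=r["region"]&(np.hypot(xx-bore[0],yy-bore[1])<12)&(V>70)
        sat=np.median(S[ring]) if ring.any() else 255
        am=m&(S>100)&(H>8)&(H<28)&(np.hypot(xx-bore[0],yy-bore[1])>22)
        n2,l2,s2,c2=cv2.connectedComponentsWithStats(am.astype(np.uint8)); o=[i for i in range(1,n2) if s2[i,4]>=8]; o=sorted(o,key=lambda i:-s2[i,4])[:2]
        h=atz(p,bore,.034); t=[atz(p,c2[i],.005) for i in o]; yaw=None;L=0;sp=0
        if len(t)==2: d=(t[0]+t[1])/2-h; yaw=np.arctan2(-d[1],-d[0]);L=np.hypot(*d[:2]);sp=np.linalg.norm(t[0]-t[1])
        g=r["rect"]
        out.append((round(r["conf"],2),np.round(bore).tolist(),int(st[k,4]),"sat",float(sat),"hub",np.round(h[:2],4).tolist(),"yaw",None if yaw is None else round(float(yaw),3),"L",round(float(L),3),"sp",round(float(sp),3)))
    return out
if __name__=="__main__":
    p=capture("wrist")
    if len(sys.argv)>1: save(p,sys.argv[1],s=1.4)
    for o in forks(p): print(*o)
E
python3 -m pendant '{"translation":[[0,-4,0],[0,-4,0],[0,-4,0],[0,-4,0],[0,-4,0]],"rotation":[[0,0,0],[0,0,0],[0,0,0],[0,0,0],[0,0,0]],"claw":[0,0,0,0,0]}' >/dev/null
python3 -m pendant '{"translation":[[0,-2,0],[0,0,0],[0,0,0],[0,0,0]],"rotation":[[0,0,0],[0,0,0],[0,0,0],[0,0,0]],"claw":[0,0,0,0]}' >/dev/null
python3 fk.py f1.png; python3 d.py 0.657 0.077 0.10 0.27
```

```text
0.85 [425.0, 270.0] 312 sat 165.0 hub [0.3775, -0.0994] yaw None L 0.0 sp 0.0
0.67 [163.0, 70.0] 129 sat 11.0 hub [0.654, 0.2318] yaw -0.103 L 0.077 sp 0.049
0.63 [300.0, 175.0] 92 sat 12.0 hub [0.521, 0.0739] yaw 0.064 L 0.078 sp 0.048
0.57 [294.0, 61.0] 127 sat 18.0 hub [0.6578, 0.0777] yaw 0.275 L 0.077 sp 0.048
0.57 [329.0, 268.0] 71 sat 180.0 hub [0.3851, 0.0345] yaw 0.282 L 0.078 sp 0.048
0.5 [159.0, 356.0] 21 sat 200.0 hub [0.2446, 0.2948] yaw None L 0.0 sp 0.0
0.43 [409.0, 128.0] 3225 sat 19.0 hub [0.5761, -0.0621] yaw -3.098 L 0.019 sp 0.137
pos [0.5515 0.1029 0.3537] rpy [ 3.1412e+00  1.0000e-04 -4.1800e-02] w 0.0853 t 14.28
total cm [10.65  2.15 25.37] rows 8 each [1.331 0.268 3.172] | rotz -0.312
```

```bash
python3 -m pendant '{"translation":[[2.1,0.4,3],[2.1,0.4,3],[2.1,0.4,3],[2.1,0.4,3],[2.2,0.5,3]],"rotation":[[0,0,0],[0,0,0],[0,0,0],[0,0,0],[0,0,0]],"claw":[0.3,0.3,0.3,0.3,0.3]}' 100 >/dev/null
python3 -m pendant '{"translation":[[0,0,3.4],[0,0,3.4],[0,0,3],[0,0,0],[0,0,0]],"rotation":[[0,0,-0.104],[0,0,-0.104],[0,0,-0.104],[0,0,0],[0,0,0]],"claw":[0.3,0.3,0.3,0.3,0.3]}' >/dev/null
python3 d.py 0.6577 0.0775 0.009 0.272
```

```text
pos [0.6554 0.0775 0.1041] rpy [-3.1403  0.0042  0.2672] w 0.0599 t 15.12
total cm [0.22 0.06 9.51] rows 3 each [0.073 0.02  3.171] | rotz -0.005
```

```bash
python3 -m pendant '{"translation":[[0,0,3],[0,0,3.5],[0.1,0,2],[0,0,0.9],[0,0,0]],"rotation":[[0,0,0],[0,0,0],[0,0,0],[0,0,0],[0,0,0]],"claw":[0.3,0.3,0.3,0.3,0.3]}' 
python3 -m pendant '{"translation":[[0,0,0],[0,0,0],[0,0,0],[0,0,0],[0,0,0]],"rotation":[[0,0,0],[0,0,0],[0,0,0],[0,0,0],[0,0,0]],"claw":[0.5,0.8,1,1,1]}' 100
python3 -m pendant '{"translation":[[0,0,0],[0,0,-1],[0,0,-2],[0,0,-3],[0,0,-3]],"rotation":[[0,0,0],[0,0,0],[0,0,0],[0,0,0],[0,0,0]],"claw":[1,1,1,1,1]}' 100
python3 -m pendant '{"translation":[[0,0,-3],[0,0,-3],[0,0,-2],[0,0,0]],"rotation":[[0,0,0],[0,0,0],[0,0,0],[0,0,0]],"claw":[1,1,1,1]}' |grep wid
python3 d.py 0.6448 -0.1818 0.16 -0.037
```

```text
time_s: 15.53
position: [0.6579, 0.0786, 0.012]
orientation: [3.142, -0.0, 0.27]
wrist_force: [-0.0, -0.2, 0.1]
width: 0.0597
grasp_force: 0.0
time_s: 15.95
position: [0.6595, 0.0791, 0.0148]
orientation: [3.14, -0.005, 0.272]
wrist_force: [-1.5, 0.3, 5.9]
width: 0.0238
grasp_force: 99.1
time_s: 16.37
position: [0.6565, 0.0792, 0.1027]
orientation: [-3.141, 0.002, 0.272]
wrist_force: [0.7, -0.2, -1.2]
width: 0.0238
grasp_force: 98.3
width: 0.0238
pos [0.6608 0.0792 0.1887] rpy [ 3.1378 -0.0115  0.272 ] w 0.0238 t 16.7
total cm [-8.56 24.71  2.87] rows 7 each [-1.222  3.53   0.41 ] | rotz 0.309
```

```bash
python3 -m pendant '{"translation":[[-1.2,3.5,0],[-1.2,3.5,0],[-1.2,3.5,0],[-1.2,3.5,0],[-1.2,3.5,0]],"rotation":[[0,0,0],[0,0,0],[0,0,0],[0,0,0],[0,0,0]],"claw":[1,1,1,1,1]}' >/dev/null
python3 -m pendant '{"translation":[[-1.2,3.6,0],[-1.2,3.6,0],[0,0,0],[0,0,1],[0,0,1.2]],"rotation":[[0,0,0],[0,0,0],[0,0,0.103],[0,0,0.103],[0,0,0.103]],"claw":[1,1,1,1,1]}' >/dev/null
python3 -m pendant '{"translation":[[0,0,0],[0,0,0],[0,0,0],[0,0,0],[0,0,0]],"rotation":[[0,0,0],[0,0,0],[0,0,0],[0,0,0],[0,0,0]],"claw":[1,1,1,1,1]}'
python3 d.py 0.6448 -0.1818 0.084 -0.037
```

```text
time_s: 17.95
position: [0.6433, -0.1812, 0.1605]
orientation: [3.141, -0.001, -0.036]
wrist_force: [0.3, 0.3, -1.4]
width: 0.0238
grasp_force: 98.5
pos [ 0.6433 -0.1812  0.1605] rpy [ 3.1411e+00 -1.2000e-03 -3.5800e-02] w 0.0238 t 17.95
total cm [0.15 0.05 7.65] rows 2 each [0.076 0.027 3.825] | rotz 0.001
```

```bash
python3 -m pendant '{"translation":[[0.1,0,1.5],[0,0,2.5],[0,0,1.5],[0,0,0.7],[0,0,0.5]],"rotation":[[0,0,0],[0,0,0],[0,0,0],[0,0,0],[0,0,0]],"claw":[1,1,1,1,1]}' 
python3 -m pendant '{"translation":[[0,0,0.3],[0,0,0.3],[0,0,0.2],[0,0,0.2],[0,0,0]],"rotation":[[0,0,0],[0,0,0],[0,0,0],[0,0,0],[0,0,0]],"claw":[1,1,1,1,1]}'
```

```text
time_s: 18.37
position: [0.6435, -0.181, 0.0923]
orientation: [-3.141, 0.002, -0.037]
wrist_force: [1.1, 0.4, -0.0]
width: 0.0239
grasp_force: 98.5
time_s: 18.78
position: [0.6445, -0.1817, 0.0848]
orientation: [3.141, -0.002, -0.037]
wrist_force: [-1.4, 0.3, 5.1]
width: 0.024
grasp_force: 99.4
```

```bash
python3 -m pendant '{"translation":[[0,0,0],[0,0,0],[0,0,-1],[0,0,-2.5],[0,0,-3.5]],"rotation":[[0,0,0],[0,0,0],[0,0,0],[0,0,0],[0,0,0]],"claw":[0.58,0.58,0.58,0.58,0.58]}'
python3 -m pendant '{"translation":[[0,-2,-4],[-1,-4,-4],[-1,-4,-4],[-1,-4,-3.5],[-1,-4,-3]],"rotation":[[0,0,0],[0,0,0],[0,0,0],[0,0,0],[0,0,0]],"claw":[0,0,0,0,0]}' >/dev/null
python3 -m pendant '{"translation":[[-1.5,-2,-2],[-2,0,0],[-1,0,0],[0,0,0]],"rotation":[[0,0,0],[0,0,0],[0,0,0],[0,0,0]],"claw":[0,0,0,0]}'
python3 fk.py f2.png; python3 d.py 0.521 0.0736 0.10 0.055
```

```text
time_s: 19.2
position: [0.6417, -0.1805, 0.1508]
orientation: [-3.139, 0.007, -0.037]
wrist_force: [0.8, -0.4, 0.6]
width: 0.0357
grasp_force: 0.0
time_s: 19.95
position: [0.5723, -0.018, 0.3203]
orientation: [3.141, 0.001, -0.037]
wrist_force: [0.4, 0.5, -0.8]
width: 0.0854
grasp_force: 0.0
0.93 [242.0, 297.0] 81 sat 192.0 hub [0.3848, 0.0345] yaw 0.29 L 0.077 sp 0.048
0.92 [202.0, 202.0] 101 sat 12.0 hub [0.5208, 0.0742] yaw 0.057 L 0.076 sp 0.047
0.86 [68.0, 93.0] 293 sat 21.0 hub [0.6528, 0.2102] yaw -0.384 L 0.082 sp 0.048
0.85 [348.0, 292.0] 205 sat 160.0 hub [0.3878, -0.1079] yaw 0.244 L 0.102 sp 0.048
0.56 [422.0, 104.0] 512 sat 19.0 hub [0.6273, -0.1842] yaw 0.315 L 0.082 sp 0.057
0.56 [541.0, 108.0] 1625 sat 255.0 hub [0.6187, -0.3186] yaw None L 0.0 sp 0.0
0.55 [102.0, 213.0] 206 sat 20.0 hub [0.5109, 0.1998] yaw -0.121 L 0.086 sp 0.048
pos [ 0.5745 -0.0191  0.3193] rpy [ 3.1415 -0.     -0.0382] w 0.0856 t 20.05
total cm [-5.7  -9.06 21.93] rows 7 each [-0.814 -1.295  3.133] | rotz -0.093
```

View pics/f2.png

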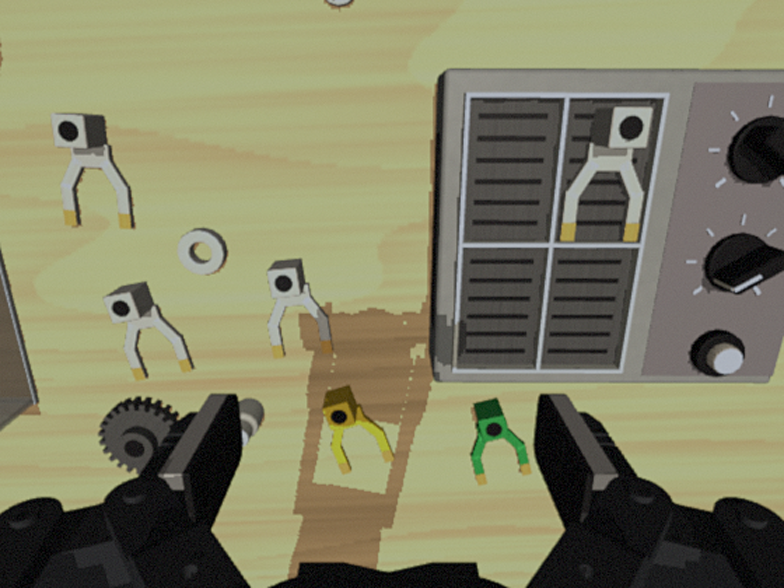

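Run:
```python
from h import *
p=capture("wrist"); hsv=cv2.cvtColor(p["image"],cv2.COLOR_RGB2HSV)
q=lambda a,z:atz(p,np.array(a)/1.4,z)
h=q((631,127),.104);t=(q((568,232),.0755)+q((631,232),.0755))/2
print(np.round(h,4),np.round(t,4)); d=h-t; print(np.arctan2(d[1],d[0]),np.hypot(*d[:2]))
for a,b in((68,131),(122,308),(286,283),(88,128),(140,295),(98,130),(606,128)): print(hsv[int(b/1.4),int(a/1.4)])
```

```text
[ 0.6455 -0.1841  0.104 ] [ 0.5686 -0.1818  0.0755]
-0.03029133094492421 0.07692126776872302
[135  49  31]
[17 74 31]
[ 0 18 28]
[30 10 51]
[25 26 60]
[16 50 56]
[15 28 55]
```

```bash
sed -i 's/V<70)).astype/V<42)).astype/' fk.py
python3 -m pendant '{"translation":[[-1.1,-1.8,3],[-1.1,-1.8,3],[-1.1,-1.8,3],[-1.2,-1.8,3],[-1.2,-1.9,3]],"rotation":[[0,0,0],[0,0,0],[0,0,0],[0,0,0],[0,0,0]],"claw":[0.3,0.3,0.3,0.3,0.3]}' 100 >/dev/null
python3 -m pendant '{"translation":[[0,0,3.4],[0,0,3.4],[0,0,0],[0,0,0],[0,0,0]],"rotation":[[0,0,-0.093],[0,0,0],[0,0,0],[0,0,0],[0,0,0]],"claw":[0.3,0.3,0.3,0.3,0.3]}' >/dev/null
python3 d.py 0.5209 0.074 0.011 0.055
```

```text
pos [0.5225 0.0739 0.1021] rpy [ 3.1414e+00 -1.6000e-03  5.4500e-02] w 0.0596 t 20.93
total cm [-0.16 -0.02  9.11] rows 3 each [-0.054 -0.007  3.037] | rotz -0.001
```

```bash
python3 -m pendant '{"translation":[[0,0,3],[0,0,3.5],[-0.1,0,1.8],[0,0,0.8],[0,0,0]],"rotation":[[0,0,0],[0,0,0],[0,0,0],[0,0,0],[0,0,0]],"claw":[0.3,0.3,0.3,0.3,0.3]}' 
python3 -m pendant '{"translation":[[0,0,0],[0,0,0],[0,0,0],[0,0,0],[0,0,0]],"rotation":[[0,0,0],[0,0,0],[0,0,0],[0,0,0],[0,0,0]],"claw":[0.5,0.8,1,1,1]}' 100
python3 -m pendant '{"translation":[[0,0,0],[0,0,-1],[0,0,-2.5],[0,0,-3.5],[0,0,-3.5]],"rotation":[[0,0,0],[0,0,0],[0,0,0],[0,0,0],[0,0,0]],"claw":[1,1,1,1,1]}' 100 |grep -E "wid|pos"
python3 -m pendant '{"translation":[[0,0,-3],[0,0,-2.5],[0,0,0],[0,0,0]],"rotation":[[0,0,0],[0,0,0],[0,0,0.092],[0,0,0]],"claw":[1,1,1,1]}' |grep wid
python3 d.py 0.5379 -0.1779 0.165 -0.037
```

```text
time_s: 21.35
position: [0.5209, 0.074, 0.0108]
orientation: [3.142, -0.001, 0.055]
wrist_force: [0.1, -0.6, -0.5]
width: 0.0601
grasp_force: 0.0
time_s: 21.77
position: [0.5216, 0.0744, 0.0128]
orientation: [3.141, -0.004, 0.056]
wrist_force: [1.0, -0.2, 5.4]
width: 0.024
grasp_force: 98.2
position: [0.519, 0.0745, 0.1171]
width: 0.0236
width: 0.0241
pos [0.521  0.0745 0.1737] rpy [ 3.1414 -0.0058 -0.0376] w 0.0241 t 22.52
total cm [ 2.64 25.16  0.87] rows 7 each [0.377 3.594 0.124] | rotz -0.001
```

```bash
python3 -m pendant '{"translation":[[0.3,3,0],[0.4,3.7,0],[0.4,3.7,0],[0.4,3.7,0],[0.4,3.7,0]],"rotation":[[0,0,0],[0,0,0],[0,0,0],[0,0,0],[0,0,0]],"claw":[1,1,1,1,1]}' >/dev/null
python3 -m pendant '{"translation":[[0.4,3.7,0],[0.3,3.7,0],[0,0,0],[0,0,0],[0,0,0]],"rotation":[[0,0,0],[0,0,0],[0,0,0],[0,0,0],[0,0,0]],"claw":[1,1,1,1,1]}' |grep -E "wid|pos"
python3 -m pendant '{"translation":[[0,0,0],[0,0,0],[0,0,0],[0,0,0],[0,0,0]],"rotation":[[0,0,0],[0,0,0],[0,0,0],[0,0,0],[0,0,0]],"claw":[1,1,1,1,1]}' |grep -E "wid|pos"
python3 d.py 0.5379 -0.1779 0.082 -0.037
```

```text
position: [0.5355, -0.1776, 0.1699]
width: 0.024
position: [0.5368, -0.1775, 0.1706]
width: 0.0244
pos [ 0.5368 -0.1775  0.1706] rpy [ 3.1416  0.     -0.0348] w 0.0244 t 23.77
total cm [0.11 0.04 8.86] rows 3 each [0.036 0.012 2.954] | rotz 0.002
```

```bash
python3 -m pendant '{"translation":[[0.1,0,2.5],[0,0,3],[0,0,1.5],[0,0,0.7],[0,0,0.5]],"rotation":[[0,0,0],[0,0,0],[0,0,0],[0,0,0],[0,0,0]],"claw":[1,1,1,1,1]}' |grep -E "pos|force"
python3 -m pendant '{"translation":[[0,0,0.3],[0,0,0.2],[0,0,0.2],[0,0,0.1],[0,0,0]],"rotation":[[0,0,0],[0,0,0],[0,0,0],[0,0,0],[0,0,0]],"claw":[1,1,1,1,1]}'
```

```text
position: [0.5375, -0.178, 0.0876]
wrist_force: [0.0, -0.7, -1.2]
grasp_force: 98.7
time_s: 24.6
position: [0.5386, -0.1787, 0.0828]
orientation: [3.14, -0.002, -0.036]
wrist_force: [-0.9, 0.6, 6.8]
width: 0.0239
grasp_force: 100.0
```

```bash
python3 -m pendant '{"translation":[[0,0,0],[0,0,0],[0,0,-1],[0,0,-2.5],[0,0,-3.5]],"rotation":[[0,0,0],[0,0,0],[0,0,0],[0,0,0],[0,0,0]],"claw":[0.58,0.58,0.58,0.58,0.58]}' |grep -E "pos|wid"
python3 -m pendant '{"translation":[[0,-2,-4],[0.5,-4,-3],[0.5,-4,-2],[0,-4,-2],[0,-4,-2]],"rotation":[[0,0,0],[0,0,0],[0,0,0],[0,0,0],[0,0,0]],"claw":[0,0,0,0,0]}' >/dev/null
python3 -m pendant '{"translation":[[0,-4,-1],[0,-4,0],[0,-2,0],[0,0,0],[0,0,0]],"rotation":[[0,0,0],[0,0,0],[0,0,0],[0,0,0],[0,0,0]],"claw":[0,0,0,0,0]}' |grep -E "pos|wid"
python3 fk.py f3.png; python3 d.py 0.6537 0.232 0.10 -0.1
```

```text
position: [0.536, -0.1774, 0.1495]
width: 0.0355
position: [0.5558, 0.0856, 0.2792]
width: 0.0854
0.95 [547.0, 96.0] 15 sat 17.0 hub [0.618, -0.1908] yaw None L 0.0 sp 0.0
0.94 [438.0, 310.0] 146 sat 165.0 hub [0.369, -0.1082] yaw None L 0.0 sp 0.0
0.73 [124.0, 73.0] 168 sat 13.0 hub [0.6538, 0.2319] yaw -0.105 L 0.077 sp 0.049
0.71 [554.0, 190.0] 147 sat 17.0 hub [0.5194, -0.2185] yaw 0.113 L 0.092 sp 0.058
0.68 [322.0, 302.0] 81 sat 180.0 hub [0.3849, 0.0346] yaw 0.283 L 0.078 sp 0.048
0.58 [156.0, 216.0] 112 sat 14.0 hub [0.5028, 0.221] yaw 0.147 L 0.078 sp 0.048
pos [0.556  0.0838 0.2787] rpy [ 3.1409e+00 -2.0000e-04 -3.6500e-02] w 0.0854 t 25.95
total cm [  9.22 -15.17  17.87] rows 7 each [ 1.317 -2.167  2.553] | rotz 0.064
```

```bash
python3 -m pendant '{"translation":[[1.5,-2.5,1.5],[1.5,-2.5,1.5],[1.5,-2.5,2],[1.5,-2.5,2.5],[1.6,-2.5,3]],"rotation":[[0,0,0],[0,0,0],[0,0,0],[0,0,0],[0,0,0]],"claw":[0.3,0.3,0.3,0.3,0.3]}' 100 >/dev/null
python3 -m pendant '{"translation":[[1.6,-2.7,3.5],[0,0,3.5],[0,0,0],[0,0,0],[0,0,0]],"rotation":[[0,0,0],[0,0,0.064],[0,0,0],[0,0,0],[0,0,0]],"claw":[0.3,0.3,0.3,0.3,0.3]}' >/dev/null
python3 d.py 0.6538 0.2319 0.011 -0.1
```

```text
pos [0.6523 0.2282 0.1092] rpy [-3.1416e+00 -1.3000e-03 -1.0100e-01] w 0.0598 t 26.78
total cm [ 0.11 -0.39  9.82] rows 3 each [ 0.036 -0.128  3.273] | rotz -0.001
```

```bash
python3 -m pendant '{"translation":[[0.1,-0.3,3],[0,0,3.5],[0,0,2.3],[0,0,1],[0,0,0]],"rotation":[[0,0,0],[0,0,0],[0,0,0],[0,0,0],[0,0,0]],"claw":[0.3,0.3,0.3,0.3,0.3]}' 
python3 -m pendant '{"translation":[[0,0,0],[0,0,0],[0,0,0],[0,0,0],[0,0,0]],"rotation":[[0,0,0],[0,0,0],[0,0,0],[0,0,0],[0,0,0]],"claw":[0.5,0.8,1,1,1]}' 100
python3 -m pendant '{"translation":[[0,0,0],[0,0,-1],[0,0,-2.5],[0,0,-3.5],[0,0,-3.5]],"rotation":[[0,0,0],[0,0,0],[0,0,0],[0,0,0],[0,0,0]],"claw":[1,1,1,1,1]}' 100 |grep -E "wid|pos"
python3 -m pendant '{"translation":[[0,0,-3],[0,0,-2.5],[0,0,0],[0,0,0]],"rotation":[[0,0,0],[0,0,0],[0,0,-0.063],[0,0,0]],"claw":[1,1,1,1]}' |grep wid
python3 d.py 0.6473 -0.1129 0.165 -0.037
```

```text
time_s: 27.2
position: [0.6524, 0.2315, 0.0098]
orientation: [3.141, 0.001, -0.101]
wrist_force: [-0.0, 0.2, -0.2]
width: 0.06
grasp_force: 0.0
time_s: 27.62
position: [0.6549, 0.2328, 0.0132]
orientation: [-3.141, -0.005, -0.1]
wrist_force: [-0.7, -1.3, 6.9]
width: 0.0239
grasp_force: 99.2
position: [0.6515, 0.2326, 0.1156]
width: 0.0242
width: 0.0242
pos [0.6539 0.2331 0.1737] rpy [-3.1402 -0.0059 -0.0358] w 0.0242 t 28.37
total cm [ 0.58 34.61  0.87] rows 9 each [0.064 3.845 0.096] | rotz 0.001
```

```bash
python3 -m pendant '{"translation":[[0,2.5,0],[0.1,3.6,0],[0,3.6,0],[0.1,3.6,0],[0.1,3.6,0]],"rotation":[[0,0,0],[0,0,0],[0,0,0],[0,0,0],[0,0,0]],"claw":[1,1,1,1,1]}' >/dev/null
python3 -m pendant '{"translation":[[0,3.6,0],[0.1,3.6,0],[0,3.6,0],[0.1,3.6,0],[0.1,3.3,0]],"rotation":[[0,0,0],[0,0,0],[0,0,0],[0,0,0],[0,0,0]],"claw":[1,1,1,1,1]}' |grep -E "wid|pos"
python3 -m pendant '{"translation":[[0,0,0],[0,0,0],[0,0,0],[0,0,0],[0,0,0]],"rotation":[[0,0,0],[0,0,0],[0,0,0],[0,0,0],[0,0,0]],"claw":[1,1,1,1,1]}' |grep -E "wid|pos"
python3 -m pendant '{"translation":[[0,0,0],[0,0,0],[0,0,0]],"rotation":[[0,0,0],[0,0,0],[0,0,0]],"claw":[1,1,1]}' |grep -E "wid|pos"
python3 d.py 0.6473 -0.1129 0.082 -0.037
```

```text
position: [0.6444, -0.115, 0.1689]
width: 0.0239
position: [0.6454, -0.1116, 0.1695]
width: 0.0238
position: [0.6458, -0.1125, 0.1699]
width: 0.0238
pos [ 0.6458 -0.1125  0.1699] rpy [-3.1416  0.     -0.0361] w 0.0238 t 29.87
total cm [0.15 0.04 8.79] rows 3 each [0.049 0.013 2.929] | rotz 0.001
```

```bash
python3 -m pendant '{"translation":[[0.1,0,2.5],[0,0,3],[0,0,1.5],[0,0,0.7],[0,0,0.5]],"rotation":[[0,0,0],[0,0,0],[0,0,0],[0,0,0],[0,0,0]],"claw":[1,1,1,1,1]}' |grep -E "pos|force"
python3 -m pendant '{"translation":[[0,0,0.3],[0,0,0.2],[0,0,0.2],[0,0,0.1],[0,0,0]],"rotation":[[0,0,0],[0,0,0],[0,0,0],[0,0,0],[0,0,0]],"claw":[1,1,1,1,1]}'
```

```text
position: [0.6466, -0.113, 0.0871]
wrist_force: [-0.3, -0.4, -1.0]
grasp_force: 98.8
time_s: 30.7
position: [0.6476, -0.1136, 0.0831]
orientation: [3.141, -0.002, -0.037]
wrist_force: [-3.9, 0.5, 8.3]
width: 0.0238
grasp_force: 100.4
```

```bash
python3 -m pendant '{"translation":[[0,0,0],[0,0,0],[0,0,-1],[0,0,-2.5],[0,0,-3.5]],"rotation":[[0,0,0],[0,0,0],[0,0,0],[0,0,0],[0,0,0]],"claw":[0.58,0.58,0.58,0.58,0.58]}' |grep -E "pos|wid"
python3 -m pendant '{"translation":[[0,-2,-4],[-1.5,-4,-4],[-1.5,-4,-3],[-1.5,-4,-3],[-1.5,-4,0]],"rotation":[[0,0,0],[0,0,0],[0,0,0],[0,0,0],[0,0,0]],"claw":[0,0,0,0,0]}' >/dev/null
python3 -m pendant '{"translation":[[-1,-3,0],[0,0,0],[0,0,0],[0,0,0]],"rotation":[[0,0,0],[0,0,0],[0,0,0],[0,0,0]],"claw":[0,0,0,0]}' |grep -E "pos|wid"
python3 fk.py f4.png; python3 d.py 0.5028 0.221 0.10 0.152
```

```text
position: [0.6447, -0.1127, 0.1481]
width: 0.0358
position: [0.5947, 0.0686, 0.2641]
width: 0.0853
0.87 [540.0, 236.0] 190 sat 17.0 hub [0.5096, -0.2193] yaw 0.092 L 0.092 sp 0.059
0.85 [502.0, 116.0] 271 sat 16.0 hub [0.6398, -0.1566] yaw -0.054 L 0.093 sp 0.059
0.78 [142.0, 254.0] 106 sat 15.0 hub [0.5028, 0.2208] yaw None L 0.0 sp 0.0
0.7 [539.0, 125.0] 12 sat 23.0 hub [0.6303, -0.1944] yaw None L 0.0 sp 0.0
0.69 [310.0, 337.0] 84 sat 186.0 hub [0.3849, 0.0347] yaw -0.152 L 0.031 sp 0.085
pos [0.5949 0.0676 0.2635] rpy [ 3.1412e+00 -5.0000e-04 -3.8500e-02] w 0.0859 t 31.97
total cm [ -9.79 -14.98  16.35] rows 7 each [-1.399 -2.14   2.336] | rotz -0.191
```

View pics/f4.png

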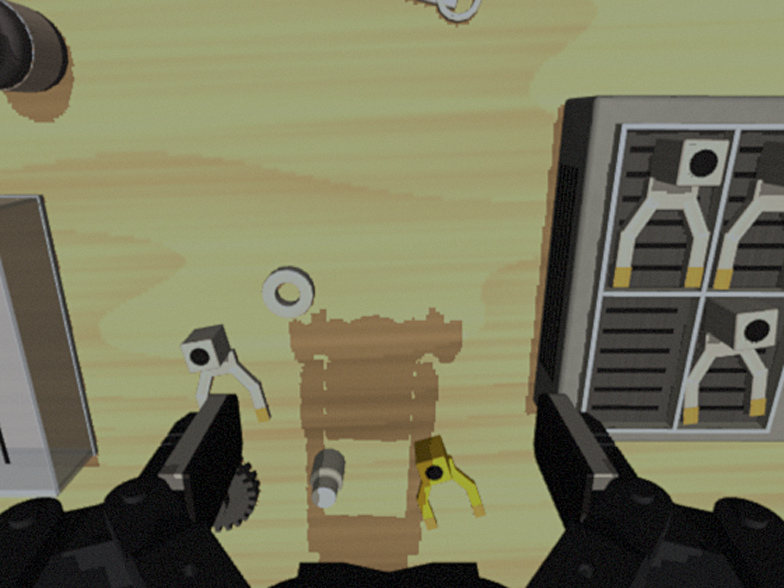

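```bash
python3 -m pendant '{"translation":[[-1.6,-2.5,1],[-1.6,-2.5,1.5],[-1.6,-2.5,2],[-1.6,-2.5,2.5],[-1.6,-2.5,3]],"rotation":[[0,0,0],[0,0,0],[0,0,0],[0,0,0],[0,0,0]],"claw":[0.3,0.3,0.3,0.3,0.3]}' 100 >/dev/null
python3 -m pendant '{"translation":[[-1.8,-2.5,3],[0,0,3.3],[0,0,0],[0,0,0],[0,0,0]],"rotation":[[0,0,0],[0,0,-0.1],[0,0,-0.091],[0,0,0],[0,0,0]],"claw":[0.3,0.3,0.3,0.3,0.3]}' >/dev/null
python3 d.py 0.5028 0.2208 0.011 0.152
```

```text
pos [0.5038 0.2204 0.1014] rpy [ 3.1415e+00 -2.0000e-04  1.4990e-01] w 0.0598 t 32.8
total cm [-0.09 -0.06  9.04] rows 3 each [-0.029 -0.019  3.013] | rotz -0.002
```

```bash
python3 -m pendant '{"translation":[[-0.1,0,3],[0,0,3.5],[0,0,1.7],[0,0,0.8],[0,0,0]],"rotation":[[0,0,0],[0,0,0],[0,0,0],[0,0,0],[0,0,0]],"claw":[0.3,0.3,0.3,0.3,0.3]}' 
python3 -m pendant '{"translation":[[0,0,0],[0,0,0],[0,0,0],[0,0,0],[0,0,0]],"rotation":[[0,0,0],[0,0,0],[0,0,0],[0,0,0],[0,0,0]],"claw":[0.5,0.8,1,1,1]}' 100
python3 -m pendant '{"translation":[[0,0,0],[0,0,-1],[0,0,-2.5],[0,0,-3.5],[0,0,-3.5]],"rotation":[[0,0,0],[0,0,0],[0,0,0],[0,0,0],[0,0,0]],"claw":[1,1,1,1,1]}' 100 |grep -E "wid|pos"
python3 -m pendant '{"translation":[[0,0,-3],[0,0,-2.5],[0,0,0],[0,0,0],[0,0,0]],"rotation":[[0,0,0],[0,0,0],[0,0,0.095],[0,0,0.094],[0,0,0]],"claw":[1,1,1,1,1]}' |grep wid
python3 d.py 0.5404 -0.1089 0.165 -0.037
```

```text
time_s: 33.22
position: [0.5022, 0.2202, 0.0111]
orientation: [3.142, 0.001, 0.151]
wrist_force: [-0.7, -0.2, -0.6]
width: 0.0598
grasp_force: 0.0
time_s: 33.63
position: [0.5032, 0.2213, 0.0138]
orientation: [-3.141, -0.004, 0.153]
wrist_force: [-0.2, -1.0, 5.3]
width: 0.0243
grasp_force: 98.6
position: [0.5006, 0.2208, 0.118]
width: 0.0239
width: 0.0236
pos [0.5015 0.2211 0.1735] rpy [-3.1411e+00 -2.1000e-03 -3.6600e-02] w 0.0236 t 34.47
total cm [ 5.09 32.84  0.85] rows 9 each [0.566 3.648 0.095] | rotz 0.0
```

```bash
python3 -m pendant '{"translation":[[0.4,2.5,0],[0.6,3.5,0],[0.6,3.5,0],[0.6,3.5,0],[0.6,3.5,0]],"rotation":[[0,0,0],[0,0,0],[0,0,0],[0,0,0],[0,0,0]],"claw":[1,1,1,1,1]}' >/dev/null
python3 -m pendant '{"translation":[[0.6,3.5,0],[0.6,3.5,0],[0.6,3.5,0],[0.5,3.3,0],[0,2.5,0]],"rotation":[[0,0,0],[0,0,0],[0,0,0],[0,0,0],[0,0,0]],"claw":[1,1,1,1,1]}' |grep -E "wid|pos"
python3 -m pendant '{"translation":[[0,0,0],[0,0,0],[0,0,0],[0,0,0],[0,0,0]],"rotation":[[0,0,0],[0,0,0],[0,0,0],[0,0,0],[0,0,0]],"claw":[1,1,1,1,1]}' |grep -E "wid|pos"
python3 -m pendant '{"translation":[[0,0,0],[0,0,0],[0,0,0]],"rotation":[[0,0,0],[0,0,0],[0,0,0]],"claw":[1,1,1]}' |grep -E "wid|pos"
python3 d.py 0.5404 -0.1089 0.082 -0.037
```

```text
position: [0.5418, -0.1116, 0.1721]
width: 0.0242
position: [0.5407, -0.1072, 0.1718]
width: 0.0238
position: [0.5411, -0.1079, 0.1718]
width: 0.024
pos [ 0.5411 -0.1079  0.1718] rpy [-3.1416  0.     -0.034 ] w 0.024 t 35.97
total cm [-0.07  0.1   8.98] rows 3 each [-0.022  0.033  2.994] | rotz 0.003
```

```bash
python3 -m pendant '{"translation":[[-0.1,0.1,2.5],[0,0,3],[0,0,1.6],[0,0,0.7],[0,0,0.5]],"rotation":[[0,0,0],[0,0,0],[0,0,0],[0,0,0],[0,0,0]],"claw":[1,1,1,1,1]}' |grep -E "pos|force"
python3 -m pendant '{"translation":[[0,0,0.3],[0,0,0.2],[0,0,0.2],[0,0,0.1],[0,0,0]],"rotation":[[0,0,0],[0,0,0],[0,0,0],[0,0,0],[0,0,0]],"claw":[1,1,1,1,1]}'
python3 -m pendant '{"translation":[[0,0,0],[0,0,0],[0,0,-1],[0,0,-2.5],[0,0,-3.5]],"rotation":[[0,0,0],[0,0,0],[0,0,0],[0,0,0],[0,0,0]],"claw":[0.58,0.58,0.58,0.58,0.58]}' |grep -E "pos|wid"
python3 d.py 0.57 -0.15 0.34 -0.037
```

```text
position: [0.5397, -0.1093, 0.0878]
wrist_force: [-0.0, 0.3, -2.1]
grasp_force: 98.7
time_s: 36.8
position: [0.5408, -0.1098, 0.0838]
orientation: [3.141, -0.003, -0.035]
wrist_force: [-2.9, 0.6, 10.6]
width: 0.0237
grasp_force: 100.6
position: [0.5383, -0.1089, 0.1498]
width: 0.0359
pos [ 0.5383 -0.1089  0.1498] rpy [-3.1394  0.0057 -0.0354] w 0.0359 t 37.22
total cm [  3.32   4.   -19.02] rows 6 each [ 0.553  0.666 -3.17 ] | rotz 0.002
```

```bash
python3 -m pendant '{"translation":[[0.3,0.5,-3],[0.6,0.7,-3.5],[0.6,0.7,-3.5],[0.6,0.7,-3.5],[0.6,0.7,-3.5]],"rotation":[[0,0,0],[0,0,0],[0,0,0],[0,0,0],[0,0,0]],"claw":[0,0,0,0,0]}' >/dev/null
python3 -m pendant '{"translation":[[0.6,0.7,-2],[0,0,0],[0,0,0],[0,0,0]],"rotation":[[0,0,0],[0,0,0],[0,0,0],[0,0,0]],"claw":[0,0,0,0]}' |grep pos
python3 look.py w6 thermostat_grip timer_grip start_top; python3 fk.py
```

```text
position: [0.5705, -0.15, 0.3399]
w6 thermostat_grip [(0.7, [420.1, 108.5]), (0.68, [315.1, 158.1])]
w6 timer_grip [(0.75, [409.4, 191.4])]
w6 start_top [(0.89, [395.8, 251.6])]
0.87 [236.0, 91.0] 49 sat 10.0 hub [0.6459, -0.1063] yaw -0.023 L 0.09 sp 0.056
0.77 [292.0, 193.0] 121 sat 12.0 hub [0.5199, -0.1678] yaw 0.114 L 0.089 sp 0.057
0.68 [309.0, 98.0] 11 sat 10.0 hub [0.6351, -0.1908] yaw -0.076 L 0.085 sp 0.057
0.67 [241.0, 195.0] 116 sat 11.0 hub [0.5193, -0.1029] yaw -0.042 L 0.09 sp 0.057
0.64 [170.0, 296.0] 10 sat 176.0 hub [0.3762, 0.0063] yaw -0.396 L 0.023 sp 0.087
0.61 [256.0, 300.0] 64 sat 163.0 hub [0.3656, -0.1146] yaw 0.228 L 0.079 sp 0.047
```

View pics/w6.png

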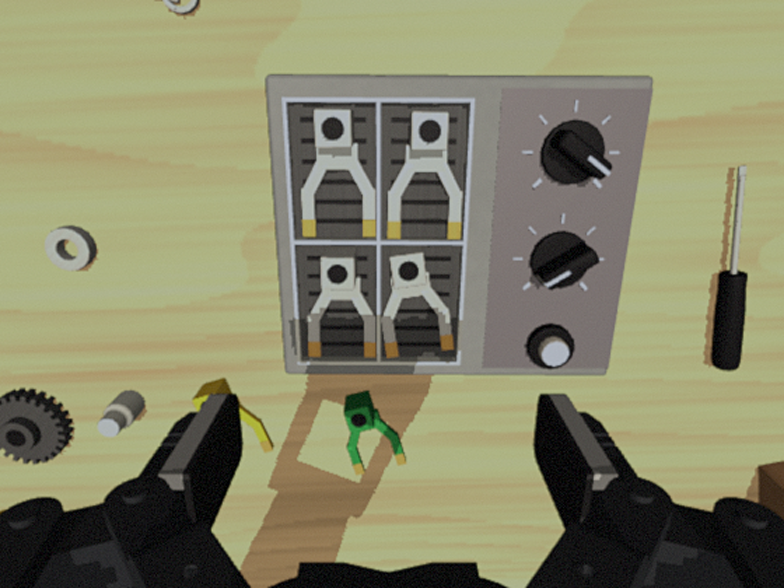

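```bash
cat > chk.py <<'E'
import pickle; from h import *
p=pickle.load(open("w6.pkl","rb")); yw=-.037; c,s=np.cos(yw),np.sin(yw)
S=[(.6123,-.1116),(.6098,-.1805),(.5054,-.1077),(.5029,-.1766)]
Q=[((332,128),(308,228),(369,228)),((430,131),(394,229),(455,229)),((337,274),(314,349),(370,349)),((408,271),(391,350),(447,342))]
for i,(h,a,b) in enumerate(Q):
    h,a,b=atz(p,np.array(h)/1.4,.104),atz(p,np.array(a)/1.4,.0755),atz(p,np.array(b)/1.4,.0755); m=(a+b)/2; d=(m-h)[:2]; L=np.hypot(*d); u=d/L
    o=h[:2]+.035*u-S[i]; print(i,"hub",np.round(h[:2],4),"L",round(L,4),"origin in slot",np.round([c*o[0]+s*o[1],-s*o[0]+c*o[1]],4),"angle",round(np.arctan2(-u[1],-u[0])-yw,3))
E
python3 chk.py
```

```text
0 hub [ 0.6471 -0.1147] L 0.0771 origin in slot [-0.0001 -0.0018] angle -0.003
1 hub [ 0.6428 -0.1832] L 0.0759 origin in slot [-0.002  -0.0015] angle 0.001
2 hub [ 0.5403 -0.1112] L 0.0769 origin in slot [ 0.     -0.0019] angle -0.007
3 hub [ 0.5409 -0.1657] L 0.0773 origin in slot [0.003 0.007] angle 0.152
```

```bash
python3 d.py 0.5409 -0.165 0.16 0.115
python3 -m pendant '{"translation":[[-1,0.5,3.5],[-1,0.5,3.5],[-1,0.5,3.5],[0,0,3.5],[0,0,3]],"rotation":[[0,0,0],[0,0,0],[0,0,0],[0,0,-0.076],[0,0,-0.076]],"claw":[0.55,0.55,0.55,0.55,0.55]}' 100 >/dev/null
python3 -m pendant '{"translation":[[0,0,0],[0,0,0],[0,0,0],[0,0,0],[0,0,0]],"rotation":[[0,0,0],[0,0,0],[0,0,0],[0,0,0],[0,0,0]],"claw":[0.55,0.55,0.55,0.55,0.55]}'
python3 d.py 0.5405 -0.165 0.084 0.115
```

```text
pos [ 0.5711 -0.1503  0.3396] rpy [-3.1406e+00  2.2000e-03 -3.4900e-02] w 0.0856 t 38.27
total cm [-2.97  1.58 17.96] rows 5 each [-0.593  0.316  3.593] | rotz -0.15
time_s: 39.1
position: [0.5426, -0.1652, 0.173]
orientation: [3.139, -0.004, 0.116]
wrist_force: [-0.7, 0.2, -0.3]
width: 0.0384
grasp_force: 0.0
pos [ 0.5426 -0.1652  0.173 ] rpy [ 3.1389 -0.0038  0.1164] w 0.0384 t 39.1
total cm [-0.2  -0.05  8.9 ] rows 3 each [-0.068 -0.016  2.967] | rotz 0.001
```

```bash
python3 -m pendant '{"translation":[[-0.2,0,2.5],[0,0,2.5],[0,0,2],[0,0,1],[0,0,0.7]],"rotation":[[0,0,0],[0,0,0],[0,0,0],[0,0,0],[0,0,0]],"claw":[0.55,0.55,0.55,0.55,0.55]}'
python3 -m pendant '{"translation":[[0,0,0],[0,0,0],[0,0,0],[0,0,0]],"rotation":[[0,0,0],[0,0,0],[0,0,0],[0,0,0]],"claw":[0.7,1,1,1]}' 100
python3 -m pendant '{"translation":[[0,0,0],[0,0,-1],[0,0,-1.5],[0,0,-1.5],[0,0,0]],"rotation":[[0,0,0],[0,0,0],[0,0,0],[0,0,0],[0,0,0]],"claw":[1,1,1,1,1]}' 100 
python3 -m pendant '{"translation":[[0,0,0],[0,0,0],[0,0,0],[0,0,0],[0,0,0]],"rotation":[[0,0,0.076],[0,0,0.076],[0,0,0],[0,0,0],[0,0,0]],"claw":[1,1,1,1,1]}' |grep -E "wid|pos"
python3 d.py 0.5379 -0.178 0.083 -0.037
```

```text
time_s: 39.52
position: [0.5394, -0.1649, 0.0836]
orientation: [3.141, -0.0, 0.117]
wrist_force: [0.4, -0.1, 0.2]
width: 0.0384
grasp_force: 0.0
time_s: 39.85
position: [0.5392, -0.1649, 0.0845]
orientation: [3.141, -0.001, 0.117]
wrist_force: [-2.6, -0.0, -1.2]
width: 0.0241
grasp_force: 98.7
time_s: 40.27
position: [0.5418, -0.1661, 0.1274]
orientation: [3.137, -0.007, 0.117]
wrist_force: [0.8, -0.9, -0.5]
width: 0.0241
grasp_force: 98.9
position: [0.5392, -0.1649, 0.1237]
width: 0.0238
pos [ 0.5392 -0.1649  0.1237] rpy [ 3.1415e+00 -2.0000e-04 -3.3600e-02] w 0.0238 t 40.68
total cm [-0.08  1.32  4.07] rows 2 each [-0.042  0.658  2.034] | rotz 0.003
```

```bash
python3 -m pendant '{"translation":[[-0.1,1.3,0],[0,0,0],[0,0,0],[0,0,1.5],[0,0,1.2]],"rotation":[[0,0,0],[0,0,0],[0,0,0],[0,0,0],[0,0,0]],"claw":[1,1,1,1,1]}' |grep -E "pos|force"
python3 -m pendant '{"translation":[[0,0,0.6],[0,0,0.4],[0,0,0.3],[0,0,0.1],[0,0,0]],"rotation":[[0,0,0],[0,0,0],[0,0,0],[0,0,0],[0,0,0]],"claw":[1,1,1,1,1]}'
python3 -m pendant '{"translation":[[0,0,0],[0,0,0],[0,0,-1],[0,0,-2.5],[0,0,-3.5]],"rotation":[[0,0,0],[0,0,0],[0,0,0],[0,0,0],[0,0,0]],"claw":[0.58,0.58,0.58,0.58,0.58]}' |grep -E "pos|wid"
python3 -m pendant '{"translation":[[0.3,-0.5,-3],[0.6,-0.5,-3.5],[0.6,-0.5,-3.5],[0.6,-0.5,-3.5],[0.6,-0.5,-3.5]],"rotation":[[0,0,0],[0,0,0],[0,0,0],[0,0,0],[0,0,0]],"claw":[0,0,0,0,0]}' >/dev/null
python3 -m pendant '{"translation":[[0.3,0,-2],[0,0,0],[0,0,0],[0,0,0]],"rotation":[[0,0,0],[0,0,0],[0,0,0],[0,0,0]],"claw":[0,0,0,0]}' |grep pos
python3 - <<'E'
from h import *; import pickle
p=capture("wrist"); save(p,"w7.png",(150,30,480,300),2.4); pickle.dump(p,open("w7.pkl","wb"))
E
```

```text
position: [0.5381, -0.1784, 0.0969]
wrist_force: [0.8, 0.9, -1.0]
grasp_force: 99.0
time_s: 41.52
position: [0.5375, -0.1777, 0.084]
orientation: [3.142, 0.0, -0.035]
wrist_force: [-2.7, 0.8, 3.5]
width: 0.0237
grasp_force: 100.0
position: [0.536, -0.177, 0.1516]
width: 0.0359
position: [0.5676, -0.1535, 0.342]
```

View pics/w7.png

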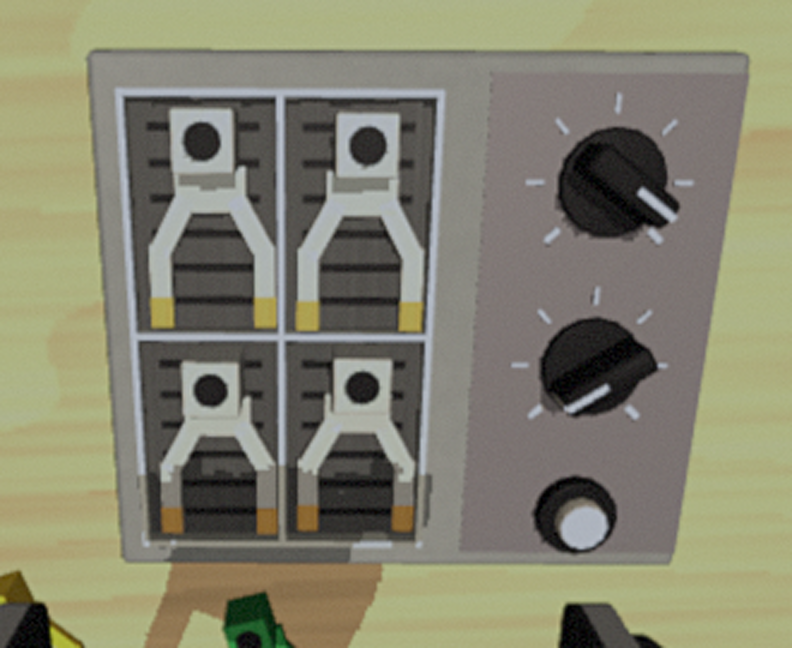

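```bash
python3 - <<'E'
from h import *; import pickle
p=pickle.load(open("w7.pkl","rb"))
for n,(a,b) in dict(th=((640,190),(675,217)),ti=((608,388),(568,410))).items():
    A,B=[atz(p,(150+x/2.4,30+y/2.4),.104) for x,y in(a,b)]; d=(B-A)[:2]; w=np.arctan2(d[1],d[0]); 
    # dryer angle, value: 0 at near left (135deg), clockwise
    print(n,np.round(A,4),np.round(B,4),"world dir",round(w,3),"value",round((np.radians(135)-(w+.037))%(2*np.pi),3))
E
python3 d.py 0.515 0.36 0.34 -0.037
```

```text
th [ 0.6212 -0.2962  0.104 ] [ 0.6097 -0.3119  0.104 ] world dir -2.204 value 4.524
ti [ 0.5355 -0.2896  0.104 ] [ 0.5257 -0.2724  0.104 ] world dir 2.087 value 0.233
pos [ 0.5673 -0.1535  0.3413] rpy [-3.1402  0.0032 -0.0354] w 0.0856 t 42.73
total cm [ -7.04 -51.13   0.13] rows 14 each [-0.503 -3.652  0.009] | rotz 0.002
```

```bash
python3 -m pendant '{"translation":[[0,-3.7,0],[0,-3.7,0],[0,-3.7,0],[0,-3.7,0],[0,-3.7,0]],"rotation":[[0,0,0],[0,0,0],[0,0,0],[0,0,0],[0,0,0]],"claw":[0,0,0,0,0]}' >/dev/null
python3 -m pendant '{"translation":[[0,-3.7,0],[0,-3.7,0],[0,-3.7,0],[0,-3.7,0],[0,-3.7,0]],"rotation":[[0,0,0],[0,0,0],[0,0,0],[0,0,0],[0,0,0]],"claw":[0,0,0,0,0]}' >/dev/null
python3 -m pendant '{"translation":[[0,-3.7,0],[0,-3.7,0],[0,0,0],[0,0,0],[0,0,0]],"rotation":[[0,0,0],[0,0,0],[0,0,0],[0,0,0],[0,0,0]],"claw":[0,0,0,0,0]}' |grep pos
python3 look.py w8 cover
python3 -m pendant '{"translation":[[0,-3.7,0],[0,-3.7,0],[0,-1,0],[0,0,0],[0,0,0]],"rotation":[[0,0,0],[0,0,0],[0,0,0],[0,0,0],[0,0,0]],"claw":[0,0,0,0,0]}' |grep pos
python3 look.py w9 cover
python3 - <<'E'
from h import *; import pickle
W=[pickle.load(open(n+".pkl","rb")) for n in("w8","w9")]
def handle(p,n):
    V=p["image"].max(2); g=(V<45).astype(np.uint8); r=nets.silhouettes("cover",p) if 0 else None
    g[:,:60]=0; k,l,s,c=cv2.connectedComponentsWithStats(g); 
    return [(s[i].tolist(),np.round(c[i],1).tolist()) for i in range(1,k) if s[i,4]>150]
for p in W: print(handle(p,0))
E
```

```text
position: [0.5834, 0.2892, 0.3408]
w8 cover [(0.6, [183.4, 202.6])]
position: [0.5872, 0.3725, 0.3423]
w9 cover [(0.74, [242.4, 201.6])]
[([222, 23, 46, 23, 222], [250.5, 37.8]), ([524, 98, 36, 164, 2940], [546.9, 199.5]), ([154, 179, 24, 86, 1156], [164.3, 221.1]), ([287, 276, 52, 53, 1006], [310.2, 299.6]), ([376, 281, 184, 139, 13338], [460.4, 375.2]), ([533, 280, 24, 54, 294], [545.7, 297.3]), ([60, 282, 119, 138, 9510], [119.8, 369.3]), ([193, 402, 168, 18, 2249], [277.0, 411.7])]
[([297, 25, 44, 23, 221], [312.6, 39.6]), ([72, 101, 16, 26, 180], [79.8, 115.0]), ([229, 180, 15, 85, 968], [236.1, 221.8]), ([342, 276, 218, 144, 13757], [457.5, 372.7]), ([60, 281, 47, 52, 1212], [85.4, 299.7]), ([60, 282, 119, 138, 9516], [119.9, 369.3]), ([60, 324, 16, 23, 204], [68.3, 337.9]), ([193, 402, 169, 18, 2255], [277.2, 411.7])]
```

View pics/w9.png

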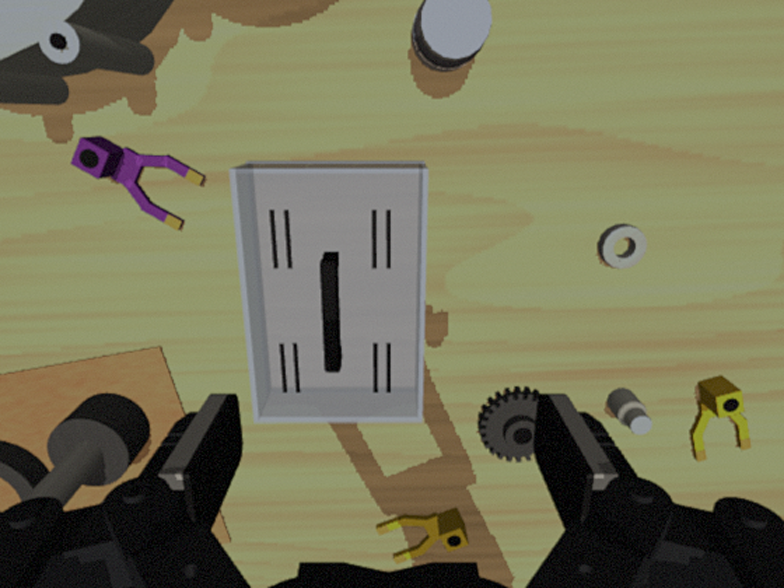

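```bash
python3 - <<'E'
from h import *; import pickle
p=pickle.load(open("w9.pkl","rb"))
for z in(.085,.092):
    b,f=atz(p,(329/1.4,255/1.4),z),atz(p,(332.5/1.4,369/1.4),z); print(z,np.round(b,4),np.round(f,4),np.round((b+f)/2,4),"len",np.hypot(*(b-f)[:2]),"yaw",np.arctan2((b-f)[1],(b-f)[0]))
c=[atz(p,np.array(q)/1.4,.062) for q in((232,168),(427,165),(423,421),(255,421))]; print(np.round(c,3),np.round(np.mean(c,0),4))
E
python3 d.py 0.515 0.4215 0.14 -0.037
```

```text
0.085 [0.567  0.4184 0.085 ] [0.4653 0.4227 0.085 ] [0.5162 0.4206 0.085 ] len 0.10179156389911449 yaw -0.04173579442487143
0.092 [0.5689 0.4176 0.092 ] [0.4689 0.4217 0.092 ] [0.5189 0.4197 0.092 ] len 0.10001078401337608 yaw -0.0417357944248712
[[0.635 0.494 0.062]
 [0.632 0.338 0.062]
 [0.395 0.344 0.062]
 [0.401 0.503 0.062]] [0.5161 0.4196 0.062 ]
pos [0.5873 0.3717 0.3427] rpy [ 3.1404e+00  5.0000e-04 -3.7100e-02] w 0.0852 t 44.6
total cm [-7.41 -4.7  20.27] rows 6 each [-1.236 -0.784  3.378] | rotz -0.0
```

```bash
python3 - <<'E'
from h import *; import pickle
p=pickle.load(open("w7.pkl","rb"))
c=np.array([atz(p,(150+x/2.4,30+y/2.4),.08) for x,y in((116,90),(444,92),(421,545),(144,545))]); print(np.round(c,4).tolist(),c.mean(0))
E
python3 -m pendant '{"translation":[[-1.4,-1,3],[-1.4,-1,3.5],[-1.4,-1,3.5],[-1.4,-1,3.5],[-1.4,-0.8,3.5]],"rotation":[[0,0,0],[0,0,0],[0,0,0],[0,0,0],[0,0,0]],"claw":[0.3,0.3,0.3,0.3,0.3]}' 100 >/dev/null
python3 -m pendant '{"translation":[[0,0,3],[0,0,0],[0,0,0],[0,0,0]],"rotation":[[0,0,0],[0,0,0],[0,0,0],[0,0,0]],"claw":[0.3,0.3,0.3,0.3]}' >/dev/null
python3 d.py 0.517 0.4205 0.070 -0.04
```

```text
[[0.6684, -0.0774, 0.08], [0.6628, -0.2175, 0.08], [0.448, -0.2097, 0.08], [0.4527, -0.0692, 0.08]] [ 0.55798846 -0.14344051  0.08      ]
pos [0.5211 0.4239 0.145 ] rpy [-3.1398 -0.0034 -0.0369] w 0.06 t 45.35
total cm [-0.39  0.35  7.5 ] rows 2 each [-0.197  0.175  3.748] | rotz 0.003
```

```bash
python3 -m pendant '{"translation":[[-0.3,0.3,2.5],[0,0,2.5],[0,0,1.5],[0,0,0.8],[0,0,0]],"rotation":[[0,0,0],[0,0,0],[0,0,0],[0,0,0],[0,0,0]],"claw":[0.3,0.3,0.3,0.3,0.3]}'
python3 -m pendant '{"translation":[[0,0,0],[0,0,0],[0,0,0],[0,0,0],[0,0,0]],"rotation":[[0,0,0],[0,0,0],[0,0,0],[0,0,0],[0,0,0]],"claw":[0.5,0.8,1,1,1]}' 100
python3 -m pendant '{"translation":[[0,0,-0.5],[0,0,-1.5],[0,0,-3],[0,0,-3],[0,0,-3]],"rotation":[[0,0,0],[0,0,0],[0,0,0],[0,0,0],[0,0,0]],"claw":[1,1,1,1,1]}' 110
python3 -m pendant '{"translation":[[0,0,-3],[0,0,-3],[0,0,-1],[0,0,0],[0,0,0]],"rotation":[[0,0,0],[0,0,0],[0,0,0],[0,0,0],[0,0,0]],"claw":[1,1,1,1,1]}'
python3 d.py 0.558 -0.1427 0.25 -0.037
```

```text
time_s: 45.77
position: [0.5168, 0.421, 0.0703]
orientation: [-3.141, -0.001, -0.036]
wrist_force: [-0.2, -0.4, 0.0]
width: 0.06
grasp_force: 0.0
time_s: 46.18
position: [0.5168, 0.4221, 0.0717]
orientation: [-3.14, -0.003, -0.035]
wrist_force: [-0.4, 0.1, 6.8]
width: 0.0118
grasp_force: 98.5
time_s: 46.6
position: [0.5145, 0.4206, 0.1795]
orientation: [3.14, 0.003, -0.035]
wrist_force: [-0.3, 1.1, -2.9]
width: 0.0116
grasp_force: 107.9
time_s: 47.02
position: [0.5149, 0.4209, 0.2486]
orientation: [3.14, 0.002, -0.035]
wrist_force: [0.3, -0.7, -4.0]
width: 0.0114
grasp_force: 107.9
pos [0.5149 0.4209 0.2486] rpy [ 3.1405e+00  1.7000e-03 -3.5100e-02] w 0.0114 t 47.02
total cm [ 6.29 56.17 -0.14] rows 15 each [ 0.419  3.745 -0.009] | rotz 0.002
```

```bash
python3 -m pendant '{"translation":[[0.2,1.5,0],[0.4,3,0],[0.4,3.3,0],[0.4,3.3,0],[0.4,3.3,0]],"rotation":[[0,0,0],[0,0,0],[0,0,0],[0,0,0],[0,0,0]],"claw":[1,1,1,1,1]}' |grep -E "width|pos"
python3 -m pendant '{"translation":[[0.4,3.3,0],[0.4,3.3,0],[0.4,3.3,0],[0.4,3.3,0],[0.4,3.3,0]],"rotation":[[0,0,0],[0,0,0],[0,0,0],[0,0,0],[0,0,0]],"claw":[1,1,1,1,1]}' |grep -E "width|pos"
python3 -m pendant '{"translation":[[0.4,3.3,0],[0.4,3.3,0],[0.4,3.3,0],[0.4,3.3,0],[0.4,3.3,0]],"rotation":[[0,0,0],[0,0,0],[0,0,0],[0,0,0],[0,0,0]],"claw":[1,1,1,1,1]}' |grep -E "width|pos"
python3 -m pendant '{"translation":[[0.4,3.3,0],[0.3,3,0],[0,2,0],[0,0,0],[0,0,0]],"rotation":[[0,0,0],[0,0,0],[0,0,0],[0,0,0],[0,0,0]],"claw":[1,1,1,1,1]}' | grep -E "wid|pos"
python3 -m pendant '{"translation":[[0,0,0],[0,0,0],[0,0,0],[0,0,0],[0,0,0]],"rotation":[[0,0,0],[0,0,0],[0,0,0],[0,0,0],[0,0,0]],"claw":[1,1,1,1,1]}'
python3 d.py 0.558 -0.1427 0.142 -0.037
python3 look.py w10
```

```text
position: [0.5267, 0.2741, 0.2466]
width: 0.0116
position: [0.5406, 0.1088, 0.247]
width: 0.0121
position: [0.5546, -0.0562, 0.247]
width: 0.0114
position: [0.559, -0.1388, 0.247]
width: 0.0117
time_s: 49.1
position: [0.5611, -0.1368, 0.2498]
orientation: [-3.142, 0.0, -0.034]
wrist_force: [0.2, -0.3, -3.7]
width: 0.0117
grasp_force: 108.1
pos [ 0.5611 -0.1368  0.2498] rpy [-3.1416e+00  1.0000e-04 -3.3800e-02] w 0.0117 t 49.1
total cm [-0.29  0.6  10.78] rows 3 each [-0.096  0.201  3.593] | rotz 0.003
```

```bash
python3 -m pendant '{"translation":[[-0.3,0.6,0],[0,0,2],[0,0,3],[0,0,2.5],[0,0,1]],"rotation":[[0,0,0],[0,0,0],[0,0,0],[0,0,0],[0,0,0]],"claw":[1,1,1,1,1]}' |grep -E "pos|force"
python3 -m pendant '{"translation":[[0,0,0],[0,0,0],[0,0,0],[0,0,0]],"rotation":[[0,0,0],[0,0,0],[0,0,0],[0,0,0]],"claw":[1,1,1,1]}'
python3 d.py 0.558 -0.1427 0.142 -0.037
```

```text
position: [0.5556, -0.1429, 0.1617]
wrist_force: [-1.2, 0.5, -3.5]
grasp_force: 108.0
time_s: 49.9
position: [0.5592, -0.1442, 0.1666]
orientation: [3.14, -0.004, -0.035]
wrist_force: [0.8, -0.2, -3.5]
width: 0.0116
grasp_force: 108.1
pos [ 0.5592 -0.1442  0.1666] rpy [ 3.14   -0.0037 -0.0352] w 0.0116 t 49.9
total cm [-0.13 -0.14  2.46] rows 1 each [-0.127 -0.144  2.459] | rotz 0.002
```

```bash
python3 -m pendant '{"translation":[[-0.1,-0.1,0.6],[0,0,0.5],[0,0,0.4],[0,0,0.3],[0,0,0.2]],"rotation":[[0,0,0],[0,0,0],[0,0,0],[0,0,0],[0,0,0]],"claw":[1,1,1,1,1]}' |grep -E "pos|force"
python3 -m pendant '{"translation":[[0,0,0.2],[0,0,0.2],[0,0,0.1],[0,0,0],[0,0,0]],"rotation":[[0,0,0],[0,0,0],[0,0,0],[0,0,0],[0,0,0]],"claw":[1,1,1,1,1]}'
```

```text
position: [0.5566, -0.1423, 0.1441]
wrist_force: [-0.4, 0.2, -3.9]
grasp_force: 108.2
time_s: 50.73
position: [0.5569, -0.1425, 0.1417]
orientation: [3.141, -0.001, -0.035]
wrist_force: [-3.0, 1.0, 7.3]
width: 0.0118
grasp_force: 109.8
```

```bash
python3 -m pendant '{"translation":[[0,0,0],[0,0,0],[0,0,-1],[0,0,-2.5],[0,0,-4]],"rotation":[[0,0,0],[0,0,0],[0,0,0],[0,0,0],[0,0,0]],"claw":[0.4,0.4,0.4,0.4,0.4]}' |grep pos
python3 -m pendant '{"translation":[[0.5,0,-4],[0.5,1,-4],[0.4,1,-4],[0,0,-2],[0,0,0]],"rotation":[[0,0,0],[0,0,0],[0,0,0],[0,0,0],[0,0,0]],"claw":[0,0,0,0,0]}' |grep pos
python3 -m pendant '{"translation":[[0,0,0],[0,0,0],[0,0,0]],"rotation":[[0,0,0],[0,0,0],[0,0,0]],"claw":[0,0,0]}' |grep pos
python3 - <<'E'
from h import *; import pickle
p=capture("wrist"); save(p,"w11.png",(110,20,470,290),2.2); pickle.dump(p,open("w11.pkl","wb"))
for k in("thermostat_grip","timer_grip","start_top"): print(k,[(round(r["conf"],2),np.round(r["pixel"],1).tolist()) for r in nets.pinpoint(k,p)][:3])
E
```

```text
position: [0.5547, -0.1415, 0.2126]
position: [0.5733, -0.1648, 0.3623]
position: [0.5692, -0.1623, 0.353]
thermostat_grip [(0.64, [404.0, 109.1])]
timer_grip [(0.76, [391.3, 186.6])]
start_top [(0.72, [382.9, 249.0])]
```

View pics/w11.png

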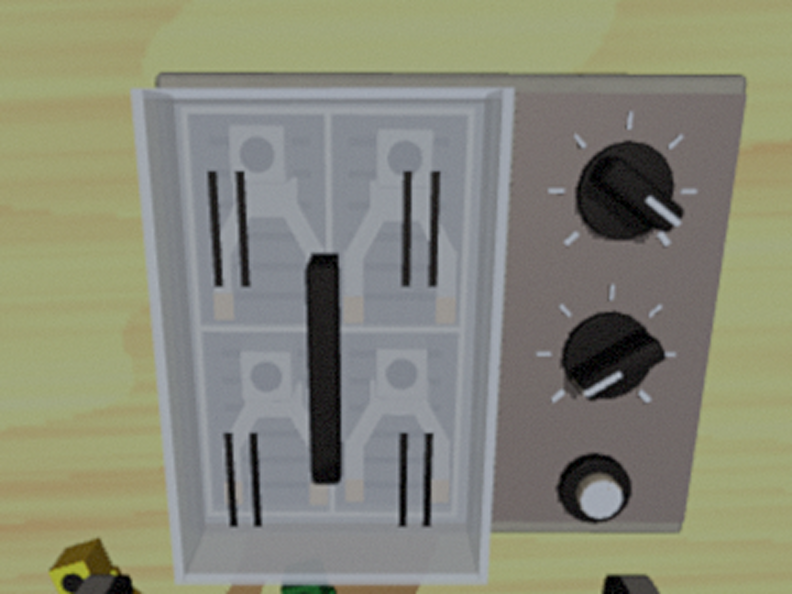

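```bash
python3 - <<'E'
from h import *; import pickle
p=pickle.load(open("w11.pkl","rb")); q=lambda x,y,z:atz(p,(110+x/2.2,20+y/2.2),z)
c=np.array([q(x,y,.132) for x,y in((133,88),(514,88),(487,583),(178,582))]); print("cover",c.mean(0),np.round(c,4).tolist())
print("th",(q(556,190,.0705)+q(689,190,.0705))/2,"ti",(q(543,354,.0705)+q(670,354,.0705))/2,"st",q(601,497,.092))
for n,(a,b) in dict(th=((649,198),(679,223)),ti=((620,377),(585,395))).items():
    A,B=[q(x,y,.104) for x,y in(a,b)]; d=(B-A)[:2]; w=np.arctan2(d[1],d[0]); print(n,"dir",w,"val",(np.radians(135)-(w+.037))%(2*np.pi))
for k,px,z in(("th",(404,109.1),.1),("ti",(391.3,186.6),.1),("st",(382.9,249),.092)): print(k,atz(p,px,z))
E
python3 d.py 0.6222 -0.2945 0.2 0.937
```

```text
cover [ 0.55520363 -0.14479186  0.132     ] [[0.6753, -0.0692, 0.132], [0.67, -0.2278, 0.132], [0.4349, -0.22, 0.132], [0.4407, -0.0621, 0.132]]
th [ 0.62263775 -0.29423255  0.0705    ] ti [ 0.53702224 -0.29155264  0.0705    ] st [ 0.46227521 -0.28732451  0.092     ]
th dir -2.241443309886499 val 4.560637800078844
ti dir 2.053500098434648 val 0.2656943917576968
th [ 0.62173495 -0.2970256   0.1       ]
ti [ 0.53843803 -0.28954234  0.1       ]
st [ 0.45818742 -0.28723433  0.092     ]
pos [ 0.5698 -0.1627  0.3535] rpy [-3.1405e+00  2.4000e-03 -3.5100e-02] w 0.0855 t 52.02
total cm [ 5.7  12.99 15.35] rows 6 each [0.95  2.165 2.558] | rotz -0.972
```

```bash
python3 -m pendant '{"translation":[[1.1,2.6,2.5],[1.1,2.6,2.5],[1.1,2.6,3],[1.2,2.6,3],[1.2,2.6,3]],"rotation":[[0,0,0],[0,0,0],[0,0,0],[0,0,0],[0,0,0]],"claw":[0.5,0.5,0.5,0.5,0.5]}' 60 >/dev/null
python3 -m pendant '{"translation":[[0,0,0],[0,0,0],[0,0,0],[0,0,0],[0,0,0]],"rotation":[[0,0,-0.12],[0,0,-0.12],[0,0,-0.12],[0,0,-0.12],[0,0,-0.12]],"claw":[0.5,0.5,0.5,0.5,0.5]}' >/dev/null
python3 -m pendant '{"translation":[[0,0,0],[0,0,0],[0,0,0],[0,0,0],[0,0,0]],"rotation":[[0,0,-0.12],[0,0,-0.12],[0,0,-0.115],[0,0,0],[0,0,0]],"claw":[0.5,0.5,0.5,0.5,0.5]}' |grep pos
python3 d.py 0.6224 -0.2945 0.082 0.92; python3 -c "
from h import *; print(read_state()['joint_pos'])"
```

```text
position: [0.6224, -0.2947, 0.2141]
pos [ 0.6224 -0.2947  0.2141] rpy [-3.1405  0.      0.9169] w 0.0427 t 53.27
total cm [ 0.02 -0.02 13.21] rows 4 each [ 0.004 -0.004  3.303] | rotz -0.003
[-6.04116136e-01  6.33533515e-01  1.27444678e+00  6.43554211e-06
  1.23466995e+00  4.97428806e-02]
```

```bash
python3 -m pendant '{"translation":[[0,0,3.5],[0,0,3.5],[0,0,3.5],[0,0,1.8],[0,0,0.9]],"rotation":[[0,0,0],[0,0,0],[0,0,0],[0,0,0],[0,0,0]],"claw":[0.5,0.5,0.5,0.5,0.5]}' |grep -E "pos|force"
python3 -m pendant '{"translation":[[0,0,0],[0,0,0],[0,0,0],[0,0,0],[0,0,0]],"rotation":[[0,0,0],[0,0,0],[0,0,0],[0,0,0],[0,0,0]],"claw":[0.5,0.7,1,1,1]}' 50
python3 -m pendant '{"translation":[[0,0,0],[0,0,0],[0,0,0],[0,0,0],[0,0,0]],"rotation":[[0,0,-0.08],[0,0,-0.115],[0,0,-0.115],[0,0,-0.115],[0,0,-0.115]],"claw":[1,1,1,1,1]}'
```

```text
position: [0.6203, -0.2934, 0.0786]
wrist_force: [-0.2, -1.0, 0.0]
grasp_force: 0.0
time_s: 54.1
position: [0.6207, -0.2934, 0.0847]
orientation: [-3.137, 0.0, 0.92]
wrist_force: [-5.6, 3.7, 4.3]
width: 0.0128
grasp_force: 50.6
time_s: 54.52
position: [0.6212, -0.2936, 0.0847]
orientation: [-3.139, -0.002, 1.465]
wrist_force: [-4.3, 3.1, 1.8]
width: 0.0127
grasp_force: 50.4
```

```bash
python3 -m pendant '{"translation":[[0,0,0],[0,0,0],[0,0,0],[0,0,0],[0,0,0]],"rotation":[[0,0,-0.115],[0,0,-0.115],[0,0,-0.115],[0,0,-0.115],[0,0,-0.115]],"claw":[1,1,1,1,1]}' |grep force
python3 -m pendant '{"translation":[[0,0,0],[0,0,0],[0,0,0],[0,0,0],[0,0,0]],"rotation":[[0,0,-0.115],[0,0,-0.115],[0,0,-0.115],[0,0,-0.115],[0,0,0]],"claw":[1,1,1,1,1]}'
python3 -m pendant '{"translation":[[0,0,0],[0,0,0],[0,0,0],[0,0,-2],[0,0,-3]],"rotation":[[0,0,0],[0,0,0],[0,0,0],[0,0,0],[0,0,0]],"claw":[0.5,0.5,0.5,0.5,0.5]}'
for i in 1; do
python3 -m pendant '{"translation":[[0,0,0],[0,0,0],[0,0,0],[0,0,0],[0,0,0]],"rotation":[[0,0,0.12],[0,0,0.12],[0,0,0.12],[0,0,0.12],[0,0,0.12]],"claw":[0.5,0.5,0.5,0.5,0.5]}' >/dev/null
python3 -m pendant '{"translation":[[0,0,0],[0,0,0],[0,0,0],[0,0,0],[0,0,0]],"rotation":[[0,0,0.12],[0,0,0.12],[0,0,0.12],[0,0,0.12],[0,0,0.12]],"claw":[0.5,0.5,0.5,0.5,0.5]}' >/dev/null
python3 -m pendant '{"translation":[[0,0,0],[0,0,0],[0,0,0],[0,0,0],[0,0,0]],"rotation":[[0,0,0.12],[0,0,0.12],[0,0,0.12],[0,0,0.12],[0,0,0.12]],"claw":[0.5,0.5,0.5,0.5,0.5]}' >/dev/null
python3 -m pendant '{"translation":[[0,0,0],[0,0,0],[0,0,0],[0,0,0],[0,0,0]],"rotation":[[0,0,0.12],[0,0,0.12],[0,0,0.12],[0,0,0.12],[0,0,0.12]],"claw":[0.5,0.5,0.5,0.5,0.5]}' >/dev/null
python3 -m pendant '{"translation":[[0,0,0],[0,0,0],[0,0,0],[0,0,0],[0,0,0]],"rotation":[[0,0,0.12],[0,0,0.12],[0,0,0.12],[0,0,0.12],[0,0,0.12]],"claw":[0.5,0.5,0.5,0.5,0.5]}' >/dev/null
python3 -m pendant '{"translation":[[0,0,0],[0,0,0],[0,0,0],[0,0,0]],"rotation":[[0,0,0.12],[0,0,0.022],[0,0,0],[0,0,0]],"claw":[0.5,0.5,0.5,0.5]}'
done
python3 d.py 0.6224 -0.2945 0.082 -0.642
```

```text
wrist_force: [-2.1, 3.1, 1.1]
grasp_force: 50.3
time_s: 55.35
position: [0.6223, -0.2932, 0.0847]
orientation: [3.14, -0.002, 2.497]
wrist_force: [-2.6, 5.6, 3.1]
width: 0.0129
grasp_force: 50.5
time_s: 55.77
position: [0.6208, -0.2942, 0.1303]
orientation: [-3.141, -0.006, 2.493]
wrist_force: [1.2, -1.2, 0.0]
width: 0.0429
grasp_force: 0.0
time_s: 58.18
position: [0.6228, -0.2953, 0.1331]
orientation: [3.142, -0.001, -0.645]
wrist_force: [-0.0, -0.2, -0.3]
width: 0.0428
grasp_force: 0.0
pos [ 0.6228 -0.2953  0.1331] rpy [ 3.1415e+00 -1.0000e-03 -6.4540e-01] w 0.0428 t 58.18
total cm [-0.08 -0.04  5.11] rows 2 each [-0.04  -0.019  2.553] | rotz -0.003
```

```bash
python3 -m pendant '{"translation":[[0,0,2],[0,0,2],[0,0,1],[0,0,0],[0,0,0]],"rotation":[[0,0,0],[0,0,0],[0,0,0],[0,0,0],[0,0,0]],"claw":[0.5,0.5,0.5,0.5,0.5]}' |grep -E "pos|force"
python3 -m pendant '{"translation":[[0,0,0],[0,0,0],[0,0,0],[0,0,0],[0,0,0]],"rotation":[[0,0,0],[0,0,0],[0,0,0],[0,0,0],[0,0,0]],"claw":[0.7,1,1,1,1]}' 50
python3 -m pendant '{"translation":[[0,0,0],[0,0,0],[0,0,0],[0,0,0],[0,0,0]],"rotation":[[0,0,-0.116],[0,0,-0.116],[0,0,-0.116],[0,0,-0.116],[0,0,-0.116]],"claw":[1,1,1,1,1]}' |grep -E "ori|force"
python3 -m pendant '{"translation":[[0,0,0],[0,0,0],[0,0,0],[0,0,0],[0,0,0]],"rotation":[[0,0,-0.116],[0,0,-0.116],[0,0,-0.116],[0,0,-0.116],[0,0,-0.116]],"claw":[1,1,1,1,1]}' |grep -E "ori|force"
python3 -m pendant '{"translation":[[0,0,0],[0,0,0],[0,0,0],[0,0,0],[0,0,0]],"rotation":[[0,0,-0.116],[0,0,-0.116],[0,0,0],[0,0,0],[0,0,0]],"claw":[1,1,1,1,1]}'
```

```text
position: [0.6224, -0.2948, 0.0823]
wrist_force: [-0.0, 0.6, -0.4]
grasp_force: 0.0
time_s: 59.02
position: [0.6241, -0.2947, 0.0844]
orientation: [-3.14, -0.003, -0.647]
wrist_force: [2.6, 3.7, 4.4]
width: 0.013
grasp_force: 52.6
orientation: [-3.139, -0.005, -0.062]
wrist_force: [4.8, 7.7, 5.9]
grasp_force: 52.7
orientation: [-3.138, -0.006, 0.518]
wrist_force: [4.1, 12.1, 7.5]
grasp_force: 53.0
time_s: 60.27
position: [0.6239, -0.2902, 0.0844]
orientation: [-3.138, -0.006, 0.745]
wrist_force: [2.1, 11.9, 8.8]
width: 0.0129
grasp_force: 53.1
```

```bash
python3 -m pendant '{"translation":[[0,0,0],[0,0,0],[0,0,0],[0,0,-2],[0,0,-3]],"rotation":[[0,0,0],[0,0,0],[0,0,0],[0,0,0],[0,0,0]],"claw":[0.5,0.5,0.5,0.5,0.5]}' >/dev/null
python3 -m pendant '{"translation":[[0,0,-2],[0,0,0],[0,0,0],[0,0,0],[0,0,0]],"rotation":[[0,0,-0.12],[0,0,-0.12],[0,0,-0.12],[0,0,-0.12],[0,0,-0.12]],"claw":[0.5,0.5,0.5,0.5,0.5]}' >/dev/null
python3 -m pendant '{"translation":[[0,0,0],[0,0,0],[0,0,0],[0,0,0],[0,0,0]],"rotation":[[0,0,-0.12],[0,0,-0.12],[0,0,-0.12],[0,0,-0.12],[0,0,-0.12]],"claw":[0.5,0.5,0.5,0.5,0.5]}' >/dev/null
python3 -m pendant '{"translation":[[0,0,0],[0,0,0],[0,0,0]],"rotation":[[0,0,-0.12],[0,0,-0.005],[0,0,0]],"claw":[0.5,0.5,0.5]}'
python3 d.py 0.5375 -0.2915 0.14 2.07
```

```text
time_s: 61.77
position: [0.6221, -0.2956, 0.1524]
orientation: [-3.141, -0.0, 2.066]
wrist_force: [-0.4, 0.5, 0.1]
width: 0.0428
grasp_force: 0.0
pos [ 0.6221 -0.2956  0.1524] rpy [-3.1409e+00 -2.0000e-04  2.0664e+00] w 0.0428 t 61.77
total cm [ 4.38 -7.25  1.24] rows 3 each [ 1.461 -2.418  0.415] | rotz -0.004
```

```bash
python3 -m pendant '{"translation":[[1.4,-2.4,0],[1.5,-2.4,0],[1.5,-2.4,0],[0,0,0],[0,0,0]],"rotation":[[0,0,0],[0,0,0],[0,0,0],[0,0,0],[0,0,0]],"claw":[0.5,0.5,0.5,0.5,0.5]}' >/dev/null
python3 -m pendant '{"translation":[[0,0,0],[0,0,0],[0,0,0]],"rotation":[[0,0,0],[0,0,0],[0,0,0]],"claw":[0.5,0.5,0.5]}' >/dev/null
python3 d.py 0.5375 -0.2915 0.082 2.07
python3 - <<'E'
from h import *
p=capture("wrist"); save(p,"t.png",s=1.4); V=p["image"].max(2)
print(proj(p,[[.5375,-.2915,.104],[.6224,-.2945,.104]]))
E
```

```text
pos [ 0.5396 -0.2912  0.1529] rpy [3.1410e+00 1.5000e-03 2.0697e+00] w 0.043 t 62.43
total cm [ 0.07 -0.2   7.09] rows 2 each [ 0.036 -0.098  3.546] | rotz -0.0
[[271.99571874 234.26753858]
 [393.58392231 300.54963527]]
```

```bash
python3 -m pendant '{"translation":[[0,-0.2,2.5],[0,0,2.5],[0,0,1.5],[0,0,0.6],[0,0,0]],"rotation":[[0,0,0],[0,0,0],[0,0,0],[0,0,0],[0,0,0]],"claw":[0.5,0.5,0.5,0.5,0.5]}' |grep -E "pos|force"
python3 -m pendant '{"translation":[[0,0,0],[0,0,0],[0,0,0],[0,0,0],[0,0,0]],"rotation":[[0,0,0],[0,0,0],[0,0,0],[0,0,0],[0,0,0]],"claw":[0.7,1,1,1,1]}' 50
python3 -m pendant '{"translation":[[0,0,0],[0,0,0],[0,0,0],[0,0,0],[0,0,0]],"rotation":[[0,0,0.08],[0,0,0.116],[0,0,0.116],[0,0,0.116],[0,0,0.116]],"claw":[1,1,1,1,1]}'
```

```text
position: [0.5361, -0.2909, 0.08]
wrist_force: [-0.9, -0.8, -0.1]
grasp_force: 0.0
time_s: 63.32
position: [0.538, -0.2923, 0.0831]
orientation: [3.139, 0.003, 2.07]
wrist_force: [3.0, 1.2, 2.9]
width: 0.0125
grasp_force: 52.9
time_s: 63.73
position: [0.5362, -0.2927, 0.0831]
orientation: [-3.141, 0.002, 1.521]
wrist_force: [-2.2, -1.1, 5.3]
width: 0.013
grasp_force: 53.3
```

```bash
python3 -m pendant '{"translation":[[0,0,0],[0,0,0],[0,0,0],[0,0,0],[0,0,0]],"rotation":[[0,0,0.117],[0,0,0.117],[0,0,0.117],[0,0,0.117],[0,0,0.117]],"claw":[1,1,1,1,1]}' |grep -E "ori|force"
python3 -m pendant '{"translation":[[0,0,0],[0,0,0],[0,0,0],[0,0,0],[0,0,0]],"rotation":[[0,0,0.117],[0,0,0.117],[0,0,0.117],[0,0,0.117],[0,0,0.117]],"claw":[1,1,1,1,1]}' |grep -E "ori|force"
python3 -m pendant '{"translation":[[0,0,0],[0,0,0],[0,0,0],[0,0,0],[0,0,0]],"rotation":[[0,0,0.117],[0,0,0.117],[0,0,0.117],[0,0,0.117],[0,0,0.117]],"claw":[1,1,1,1,1]}' |grep -E "ori|force"
python3 -m pendant '{"translation":[[0,0,0],[0,0,0],[0,0,0],[0,0,0],[0,0,0]],"rotation":[[0,0,0.117],[0,0,0.117],[0,0,0.117],[0,0,0.117],[0,0,0.117]],"claw":[1,1,1,1,1]}' |grep -E "ori|force"
python3 -m pendant '{"translation":[[0,0,0],[0,0,0],[0,0,0]],"rotation":[[0,0,0],[0,0,0],[0,0,0]],"claw":[1,1,1]}'
```

```text
orientation: [-3.138, 0.003, 0.937]
wrist_force: [-5.4, 0.4, 8.7]
grasp_force: 53.8
orientation: [-3.136, 0.006, 0.351]
wrist_force: [-7.3, 2.7, 10.8]
grasp_force: 54.2
orientation: [-3.137, 0.009, -0.234]
wrist_force: [-6.1, 7.8, 13.2]
grasp_force: 54.4
orientation: [-3.14, 0.011, -0.82]
wrist_force: [-2.5, 12.1, 13.7]
grasp_force: 54.4
time_s: 65.65
position: [0.5338, -0.2865, 0.0831]
orientation: [-3.14, 0.011, -0.815]
wrist_force: [-4.6, 11.0, 12.9]
width: 0.0127
grasp_force: 54.4
```

```bash
python3 -m pendant '{"translation":[[0,0,0],[0,0,0],[0,0,0],[0,0,-2],[0,0,-3]],"rotation":[[0,0,0],[0,0,0],[0,0,0],[0,0,0],[0,0,0]],"claw":[0.5,0.5,0.5,0.5,0.5]}' >/dev/null
python3 -m pendant '{"translation":[[0,0,-3],[0,0,-3],[0,0,-3],[0,0,-3],[0,0,-3]],"rotation":[[0,0,-0.112],[0,0,-0.112],[0,0,-0.112],[0,0,-0.112],[0,0,-0.112]],"claw":[1,1,1,1,1]}' >/dev/null
python3 -m pendant '{"translation":[[0,0,-3],[0,0,-2],[0,-4,0],[2,-1,0],[0,0,0]],"rotation":[[0,0,-0.112],[0,0,-0.112],[0,0,0],[0,0,0],[0,0,0]],"claw":[1,1,1,1,1]}'
python3 -m pendant '{"translation":[[0,0,0],[0,0,0],[0,0,0]],"rotation":[[0,0,0],[0,0,0],[0,0,0]],"claw":[1,1,1]}' |grep pos
python3 - <<'E'
from h import *; import pickle
p=capture("wrist"); save(p,"w12.png",(110,20,470,290),2.2); pickle.dump(p,open("w12.pkl","wb"))
for k in("thermostat_grip","timer_grip","start_top"): print(k,[(round(r["conf"],2),np.round(r["pixel"],1).tolist()) for r in nets.pinpoint(k,p)][:3])
E
```

```text
time_s: 66.9
position: [0.5598, -0.2403, 0.3322]
orientation: [-3.141, -0.002, -0.028]
wrist_force: [0.2, -0.9, 0.1]
width: 0.0001
grasp_force: 0.0
position: [0.5576, -0.2433, 0.3314]
thermostat_grip [(0.75, [25.1, 286.0])]
timer_grip [(0.71, [321.8, 182.4])]
start_top [(0.68, [315.2, 249.0]), (0.49, [189.8, 167.6])]
```

View pics/w12.png

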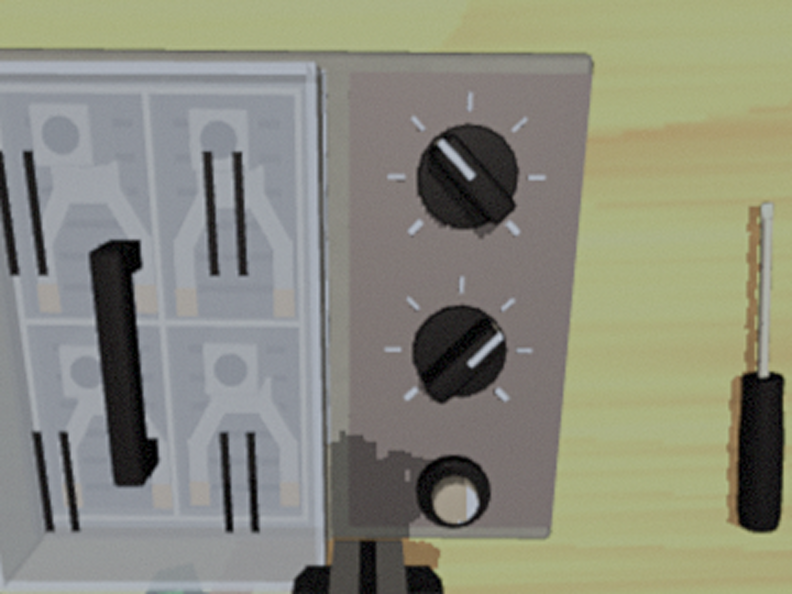

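```bash
python3 - <<'E'
from h import *; import pickle
p=pickle.load(open("w12.pkl","rb")); q=lambda x,y,z:atz(p,(110+x/2.2,20+y/2.2),z)
for n,(a,b) in dict(th=((472,179),(440,141)),ti=((470,365),(501,334))).items():
    A,B=[q(x,y,.104) for x,y in(a,b)]; d=(B-A)[:2]; w=np.arctan2(d[1],d[0]); print(n,"val",(np.radians(135)-(w+.037))%(2*np.pi))
print("st",q(458,499,.092), q(453,491,.082))
E
python3 d.py 0.4605 -0.288 0.13
```

```text
th val 1.6066632147266402
ti val 3.0949973962565434
st [ 0.46321522 -0.28880438  0.092     ] [ 0.46323819 -0.28722586  0.082     ]
pos [ 0.5577 -0.243   0.3316] rpy [-3.1416e+00  3.0000e-04 -3.1300e-02] w -0.0001 t 67.35
total cm [-9.58  4.8  20.16] rows 6 each [-1.596  0.8    3.36 ] | rotz 0.0
```

```bash
python3 -m pendant '{"translation":[[-2.4,1.2,1.5],[-2.4,1.2,2],[-2.4,1.2,2.5],[-2.2,1.2,3],[0,0,3.5]],"rotation":[[0,0,0],[0,0,0],[0,0,0],[0,0,0],[0,0,0]],"claw":[1,1,1,1,1]}' >/dev/null
python3 -m pendant '{"translation":[[0,0,3.5],[0,0,3],[0,0,0],[0,0,0],[0,0,0]],"rotation":[[0,0,0],[0,0,0],[0,0,0],[0,0,0],[0,0,0]],"claw":[1,1,1,1,1]}' >/dev/null
python3 -m pendant '{"translation":[[0,0,0],[0,0,0]],"rotation":[[0,0,0],[0,0,0]],"claw":[1,1]}'
python3 d.py 0.462 -0.2883 0.087
```

```text
time_s: 68.35
position: [0.4639, -0.2884, 0.1439]
orientation: [3.139, -0.003, -0.03]
wrist_force: [0.8, 0.9, 0.2]
width: -0.0
grasp_force: 0.0
pos [ 0.4639 -0.2884  0.1439] rpy [ 3.1385 -0.0034 -0.03  ] w -0.0 t 68.35
total cm [-0.19 -0.01  5.69] rows 2 each [-0.095 -0.004  2.846] | rotz 0.0
```

```bash
python3 -m pendant '{"translation":[[-0.1,0,2],[0,0,2],[0,0,0.8],[0,0,0.4],[0,0,0.2]],"rotation":[[0,0,0],[0,0,0],[0,0,0],[0,0,0],[0,0,0]],"claw":[1,1,1,1,1]}'
python3 -m pendant '{"translation":[[0,0,0.1],[0,0,0.1],[0,0,0.1],[0,0,0],[0,0,0]],"rotation":[[0,0,0],[0,0,0],[0,0,0],[0,0,0],[0,0,0]],"claw":[1,1,1,1,1]}'
```

```text
time_s: 68.77
position: [0.4615, -0.2871, 0.0882]
orientation: [-3.141, 0.001, -0.03]
wrist_force: [-1.9, 1.6, 3.2]
width: 0.0004
grasp_force: 1.8
time_s: 69.18
position: [0.4615, -0.2871, 0.086]
orientation: [3.142, -0.0, -0.03]
wrist_force: [-3.0, 2.6, 8.4]
width: -0.0
grasp_force: 4.2
```

```bash
python3 -m pendant '{"translation":[[0,0,-1],[0,0,-3],[0,0,-3.5],[0,0,-3.5],[0,0,-3.5]],"rotation":[[0,0,0],[0,0,0],[0,0,0],[0,0,0],[0,0,0]],"claw":[1,1,1,1,1]}' >/dev/null
python3 -m pendant '{"translation":[[2.4,-1.1,-2.5],[2.4,-1.1,-2.5],[2.4,-1.1,-2.5],[2.4,-1.1,-2.5],[0,0,0]],"rotation":[[0,0,0],[0,0,0],[0,0,0],[0,0,0],[0,0,0]],"claw":[1,1,1,1,1]}' >/dev/null
python3 -m pendant '{"translation":[[0,0,0],[0,0,0],[0,0,0],[0,0,0],[0,0,0]],"rotation":[[0,0,0],[0,0,0],[0,0,0],[0,0,0],[0,0,0]],"claw":[1,1,1,1,1]}'
python3 - <<'E'
from h import *; import pickle
a=pickle.load(open("w12.pkl","rb")); b=capture("wrist")
# compare after warping the deck/cover region: phase shift for patches
ga,gb=[cv2.cvtColor(x["image"],cv2.COLOR_RGB2GRAY) for x in(a,b)]
for n,X in dict(cover=(.62,-.2,.132),handle=(.56,-.143,.162),th=(.6224,-.2945,.104),ti=(.5375,-.2915,.104),fork1=(.645,-.183,.104),fork3=(.538,-.178,.104),start=(.462,-.2883,.092)).items():
    u,v=proj(a,X)[0],proj(b,X)[0]; r=16; i=np.round(u).astype(int)
    T=ga[i[1]-r:i[1]+r,i[0]-r:i[0]+r]; j=np.round(v).astype(int); S=gb[max(0,j[1]-r-14):j[1]+r+14,max(0,j[0]-r-14):j[0]+r+14]
    R=cv2.matchTemplate(S,T,cv2.TM_CCOEFF_NORMED); _,m,_,l=cv2.minMaxLoc(R)
    o=np.array(l)+[max(0,j[0]-r-14),max(0,j[1]-r-14)]+r; print(n,round(m,3),"shift vs expected px",np.round((o-v)-(i-u),1))
E
```

```text
time_s: 70.43
position: [0.5578, -0.2466, 0.3287]
orientation: [-3.14, 0.002, -0.031]
wrist_force: [-0.8, -0.6, -0.3]
width: 0.0001
grasp_force: 0.0
cover 0.992 shift vs expected px [-0.2 -2.3]
handle 0.993 shift vs expected px [0.4 1.1]
th 0.99 shift vs expected px [-0.3 -0.2]
ti 0.984 shift vs expected px [-0.4  0.2]
fork1 0.993 shift vs expected px [-0.3 -0.1]
fork3 0.973 shift vs expected px [0.3 0.3]
start 0.98 shift vs expected px [ 0.3 -0. ]
```

```bash
python3 -c "
from bench import order; print(order.finish_job())"
```

```text
the job is handed in; nothing more can be done
None
```

The job is handed in, with no verdict returned: all four forks lie flat in their own compartments, the cover is fully down, the thermostat reads 50 and the timer 20, and start was pressed last; one fork found out of line in its compartment was re-seated before covering.

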